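Fetch the dosing cup from behind the bean tubes

TASK

The dosing cup stands boxed in behind three bean tubes: first move all three tubes over to the black side mat, leaving the cup where it is, and then stand the cup upright in the middle of the scale's steel plate while the tubes wait on the mat. After that put every tube back, standing centred on the coaster of its own cap colour. Do not knock any of them over, and leave the tamper on the mat where it is.

Things in the scene. Friction and masses are not known exactly. Their poses are not given: they have to be found in the camera images.
- tube_green_center (a point): Upright sealed coffee-bean tube, black with a white label and cap and stripe in green: a round cylinder 42 mm in diameter, 115 mm tall, 0.1 to 0.22 kg. The point is its centre, half-way up (57.5 mm above its foot); z along its axis, up. It starts on the green coaster, with 25 mm free to the next tube; it towers 60 mm above the cup, so take it near its cap, one finger on the side facing the cup.
- tube_orange_center (a point): Upright sealed coffee-bean tube, black with a white label and cap and stripe in orange: a round cylinder 42 mm in diameter, 115 mm tall, 0.1 to 0.22 kg. The point is its centre, half-way up (57.5 mm above its foot); z along its axis, up. It starts on the orange coaster, with 25 mm free to the next tube; it towers 60 mm above the cup, so take it near its cap, one finger on the side facing the cup.
- tube_blue_center (a point): Upright sealed coffee-bean tube, black with a white label and cap and stripe in blue: a round cylinder 42 mm in diameter, 115 mm tall, 0.1 to 0.22 kg. The point is its centre, half-way up (57.5 mm above its foot); z along its axis, up. It starts on the blue coaster, with 25 mm free to the next tube; it towers 60 mm above the cup, so take it near its cap, one finger on the side facing the cup.
- coaster_green_top (a point): Fixed round green coaster, 58 mm in diameter, 4 mm thick, on a low wooden board (200 x 190 mm, 6 mm thick, fixed), home of the tube with the green cap. The point is the centre of its top face, z up. Which colour is left, middle or right changes from start to start.
- coaster_orange_top (a point): Fixed round orange coaster, 58 mm in diameter, 4 mm thick, on a low wooden board (200 x 190 mm, 6 mm thick, fixed), home of the tube with the orange cap. The point is the centre of its top face, z up. Which colour is left, middle or right changes from start to start.
- coaster_blue_top (a point): Fixed round blue coaster, 58 mm in diameter, 4 mm thick, on a low wooden board (200 x 190 mm, 6 mm thick, fixed), home of the tube with the blue cap. The point is the centre of its top face, z up. Which colour is left, middle or right changes from start to start.
- cup_center (a point): Open round dosing cup of plain steel, 58 mm outer diameter, 55 mm tall, wall 3 mm, straight sides, no handle, 0.08 to 0.17 kg. The point is its centre, half-way up (27.5 mm above its foot), z up. It starts upright on the wooden board; the three tubes stand in an arc round its near side, centres 62 mm from its centre, 67 mm from one another.
- scale_top (a point): Fixed flat coffee scale, black, 170 x 140 mm, with a steel weighing plate 125 x 130 mm (x, y of the point) whose top is 24 mm above the counter. The point is the centre of the plate's top face; z up, -x towards the blank display.
- mat: Fixed flat black rubber mat, the side area, 200 x 200 mm, 6 mm thick. Origin: centre of its underside; x and y run along its edges, z up. Its corner quarter at +x +y is taken by the tamper (about x = y = +60 mm); the other three quarters are free, e.g. round (-60, -60), (-60, +60) and (+60, -60) mm.
- tamper_center (a point): Small steel coffee tamper with a dark wooden handle, standing on the mat, 54 mm base diameter, 66 mm tall, loose, 0.3 kg; to be left alone. The point is half-way up, on its axis.

How it is judged:
By the outcome, as a careful person would: the job done as asked, in the order asked, and still so for the second after the job is handed in, with the robot touching nothing.
It also fails if it takes over 144 s, if anything falls off the work surface, if the arm or the gripper's body presses on something with over 40 N, if the wrist force passes 120 N, or if a joint passes its speed limit or range.

ROBOT

A 6-joint arm with a two-finger parallel gripper is mounted at the origin on the work surface. World frame = base frame: x ahead of the robot, y to its left, z up, the work surface at z = 0. Lengths are in m, angles in degrees, forces in N, time in s.
With the tool pointing down it reaches from about 0.25 to 0.725 m from the base axis. Payload 9.7 kg.
Tool frame: the origin (TCP) lies at the very end of the fingers, on their centre line; the grasp point (between the pads) lies 19 mm behind it; x points along the fingers, z is the direction in which the jaws open and shut, and the axes are right-handed (so a half turn about x gives the same grasp; the last joint's range is limited). The gripper opens to 85 mm and grips with 20 to 120 N. Pads are 22 mm wide; open, the fingers measure 114 mm over their backs; the gripper's body (76 mm by 85 mm) begins 54 mm behind the grasp point. The pads swing forward as they close: fully open they stand 13 mm farther back than shut.
Start: joints at [-66.463, 4.979, 10.078, 95.1, 0, 90], TCP at [0.22, -0.504, 0.231] pointing down, gripper open.
Joint ranges: [-179.16, 179.16], [-48.56, 103.87], [-65.8, 70.77], [-126.05, 130.52], [-82.76, 87.17], [-180, 180]. Speed limits (degrees/s): [127.2, 127.2, 147.25, 180, 180, 180].

INTERFACE

Orientations are given as [roll, pitch, yaw] about the fixed x, y, z axes, in that order (R = Rz(yaw) Ry(pitch) Rx(roll)).
In Python, from workcell import sensors, vision, job_done gives the robot as it stands.
- The arm moves only by the tool carry_out, never from a script. Its argument "increments" is a list of rows, each a list of 7 numbers: the turn, a rotation vector about the tool's x, y, z in degrees, then the shift along the tool's x, y, z in mm, then the opening in per cent of the stroke, from 0 (shut) to 100 (fully open). A call has 1 to 12 rows; each row shifts and turns the commanded pose from where the row before left it, along the tool's axes as they then stand; what a row does not reach is not made up. A row lasts 1/8 s, in which the tool goes at most 62.5 mm and 10.7 degrees, less where a joint would pass 70% of its speed; a pose out of reach is approached as far as the arm can. A call is refused whole if a number of a shift passes 62.5 or a number of a turn 10.7, either way. A call with a gripper value outside its range is refused whole. The fingers move at their own pace and stop on an object; "squeeze" is the grip in N (left out, the last holds). Time passes only in rows, so rows that do not move let the fingers close. It gives the time, the measured TCP pose, the force and the opening at its end, in the units of the state.
- sensors.get_obs(): the state, without advancing time (a new reading comes with each control period).
- vision.camera(name): name is "scene" or "top"; returns the picture (420x560x3 uint8, red, green, blue); there is no depth.
- vision.calibration(name): a dict with "camera_matrix" (3x3 intrinsics, pixels), "extrinsics" (4x4, takes a point from world to camera coordinates). Camera axes: x right, y up, looking along -z (the intrinsics and any distortion apply to the point x, -y, -z); pixel columns grow to the right and rows downward; lengths in m; the calibration is good to about 2 mm. A picture is of the moment at which its call begins. calibration takes no time and is no camera call.
- job_done(): hands the job in, once; it reports no verdict.
The state is a dict: "time": time; "q": joint angles; "qd": joint speeds; "joint_efforts": joint torques, N m; "ee_pos": TCP position; "tcp_rot": TCP orientation; "wrist_force": force on the tool from outside, world axes, zero at the start; "torque": the same for the moment, N m; "opening": finger opening in m.
Only numpy, scipy, OpenCV 4.12 (cv2) and the standard library are available. Lean on these libraries where they do the work, as an engineer would, in place of code of your own. Each camera call takes 0.05 s, during which the arm holds its last target.

## Working session

There is one attempt and no reset: what is moved stays moved. The work goes in short steps, Python scripts to look and compute and a tool call to move; the robot and the scene stay as the last step left them, time stands still between calls to the robot, and variables do not carry over. Pictures are saved under pics/ and viewed, and the job is handed in when it is done.

Besides the shell and the picture viewer there is one more tool, called after "Emit:" in YAML: its name, and indented under it one key for each argument. carry_out: Moves the arm, as the interface text tells. Its arguments: {"type":"object","properties":{"increments":{"type":"array"},"squeeze":{"type":"number"}},"required":["increments"]}

```bash
ls; mkdir -p pics; python3 - <<'E'
from workcell import sensors, vision
import cv2, numpy as np
print(sensors.get_obs())
np.set_printoptions(suppress=True,precision=4)
for n in ("scene","top"):
    im=vision.camera(n); cv2.imwrite(f"pics/{n}0.png",im[:,:,::-1]); np.save(f"{n}0.npy",im)
    print(n,vision.calibration(n))
E
```

```text
pics
{'time': 0.0, 'q': array([-6.64622461e+01,  5.01302304e+00,  1.00339280e+01,  9.51000837e+01,
       -1.40737918e-03,  9.00008275e+01]), 'qd': array([-7.58939712e-05, -3.54444613e-02,  5.97568485e-02,  1.31712378e-02,
        3.88245541e-02,  1.49535875e-02]), 'joint_efforts': array([-1.51872533e-03, -5.20391607e+01,  4.64795423e+01,  1.65160076e-02,
       -1.60115428e-04, -3.38986251e-05]), 'ee_pos': array([ 0.21954436, -0.50402652,  0.23055991]), 'tcp_rot': array([-178.98086431,   89.92080876,  114.55606304]), 'wrist_force': array([ 0.28148606, -0.65767489,  0.03600082]), 'torque': array([ 0.04704475,  0.01691711, -0.00085232]), 'opening': 0.08558435320490135}
scene {'camera_matrix': array([[464.6534,   0.    , 281.9608],
       [  0.    , 464.6534, 207.8389],
       [  0.    ,   0.    ,   1.    ]]), 'extrinsics': array([[-0.7058,  0.7084,  0.0039,  0.3957],
       [-0.611 , -0.6116,  0.5027,  0.3089],
       [ 0.3585,  0.3524,  0.8645, -1.2316],
       [ 0.    ,  0.    ,  0.    ,  1.    ]])}
top {'camera_matrix': array([[453.587 ,   0.    , 280.9686],
       [  0.    , 453.587 , 208.4541],
       [  0.    ,   0.    ,   1.    ]]), 'extrinsics': array([[ 0.0153, -0.9999,  0.004 ,  0.004 ],
       [ 0.9942,  0.0157,  0.1067, -0.5592],
       [-0.1067,  0.0024,  0.9943, -0.9439],
       [ 0.    ,  0.    ,  0.    ,  1.    ]])}
```

View pics/scene0.png

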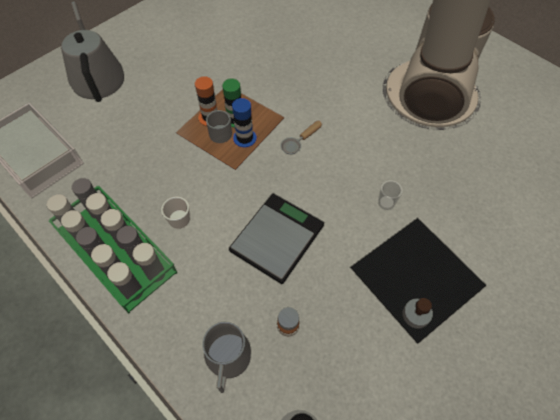

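View pics/top0.png

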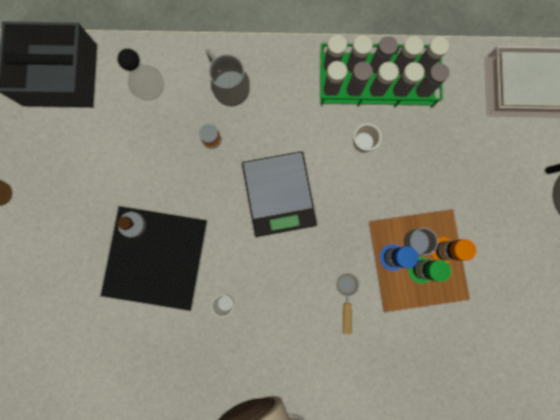

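```bash
cat > h.py <<'E'
import numpy as np, cv2
from workcell import sensors, vision
np.set_printoptions(suppress=True,precision=4)
def cal(n):
    c=vision.calibration(n); return np.array(c["camera_matrix"]),np.array(c["extrinsics"])
def ray(n,uv,z):
    K,E=cal(n); R=E[:3,:3];t=E[:3,3]; o=-R.T@t
    uv=np.atleast_2d(uv).astype(float)
    d=np.c_[(uv[:,0]-K[0,2])/K[0,0],-(uv[:,1]-K[1,2])/K[1,1],-np.ones(len(uv))]@R
    return o+d*((z-o[2])/d[:,2])[:,None]
def proj(n,P):
    K,E=cal(n); P=np.atleast_2d(P); c=P@E[:3,:3].T+E[:3,3]
    return np.c_[K[0,2]+K[0,0]*c[:,0]/-c[:,2],K[1,2]+K[1,1]*-c[:,1]/-c[:,2]]
def crop(im,u0,u1,v0,v1,s,f): cv2.imwrite(f,cv2.resize(im[v0:v1,u0:u1,::-1],None,fx=s,fy=s,interpolation=cv2.INTER_CUBIC))
E
python3 - <<'E'
from h import *
t=np.load("top0.npy");s=np.load("scene0.npy")
crop(t,365,485,200,315,5,"pics/t_board.png"); crop(s,170,320,65,175,5,"pics/s_board.png")
crop(t,90,220,195,320,4,"pics/t_mat.png")
for n,im in(("top",t),("scene",s)):
    hsv=cv2.cvtColor(im,cv2.COLOR_RGB2HSV)
    for c,lo,hi in(("orange",3,14),("green",50,75),("blue",105,125)):
        m=cv2.inRange(hsv,(lo,180,60),(hi,255,255))
        k,l,st,ce=cv2.connectedComponentsWithStats(m)
        for i in range(1,k):
            if st[i,4]>15: print(n,c,st[i],ce[i])
E
```

```text
top orange [450 240  12  21  84] [453.9643 250.25  ]
top green [322  53   3  12  21] [322.5238  57.3333]
top green [343  54   6   9  34] [345.1765  57.5294]
top green [367  54   5   8  21] [369.0952  57.8571]
top green [392  54   5   7  16] [394.0625  56.5   ]
top green [321  66   5  21  48] [322.7708  75.9583]
top green [ 322   73  115   32 1005] [376.1473  96.5214]
top green [428 262  22  18 320] [438.1031 270.4563]
top green [410 269  11  13  32] [413.875 274.75 ]
top blue [395 247  23  20 352] [405.7017 256.8665]
top blue [382 250   6  17  28] [383.6786 257.5   ]
scene orange [198  78  15  20 173] [205.6647  85.3006]
scene orange [199 114   7  11  36] [201.6111 119.5278]
```

View pics/t_board.png

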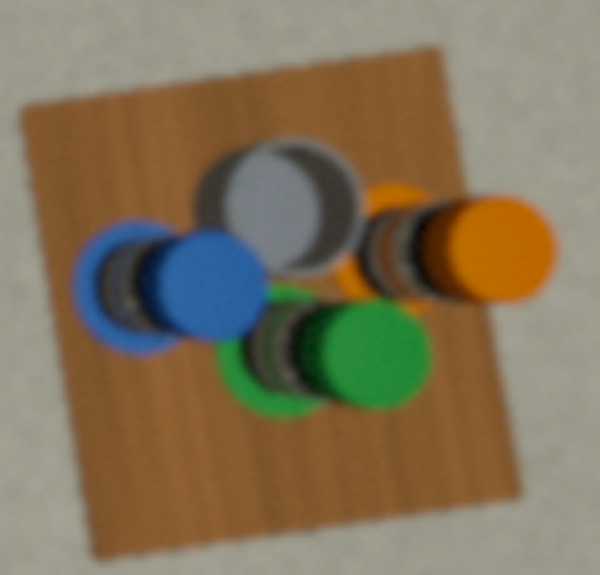

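View pics/s_board.png

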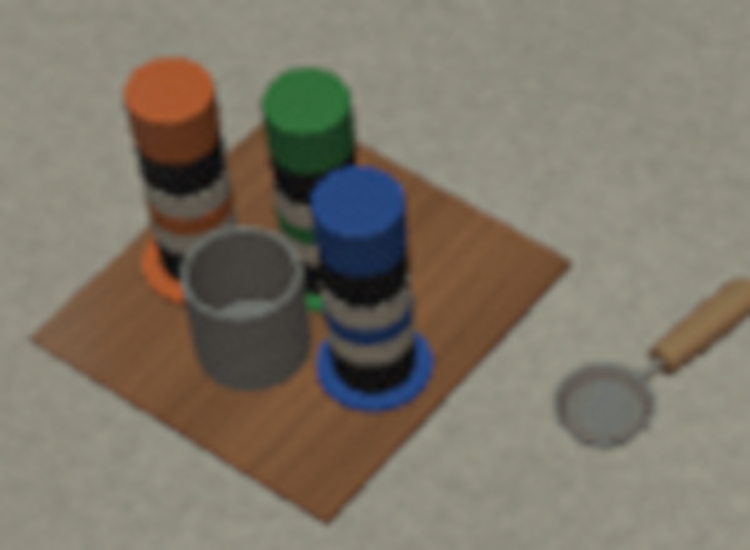

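View pics/t_mat.png

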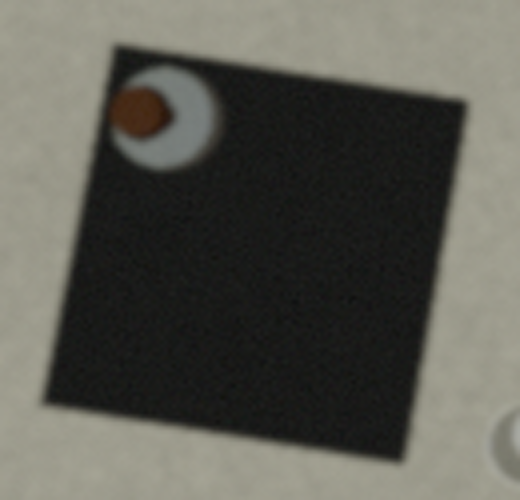

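```bash
python3 - <<'E'
from h import *
def T(p,u0,v0,s): return (np.atleast_2d(p)+.5)/s-.5+[u0,v0]
print("caps top o,g,b\n",ray("top",T([(503,249),(376,354),(213,285)],365,200,5),.125))
print("caps scene\n",ray("scene",T([(170,90),(307,101),(358,202)],170,65,5),.125))
print("coast top g,b\n",ray("top",T([(282,352),(139,287)],365,200,5),.010))
print("coast scene b\n",ray("scene",T([(375,359)],170,65,5),.010))
print("cup rim scene\n",ray("scene",T([(244,275)],170,65,5),.061))
print("cup floor top\n",ray("top",T([(272,208)],365,200,5),.009))
b=ray("top",T([(22,108),(440,48),(521,495),(96,558)],365,200,5),.006);print("board top\n",b,b.mean(0))
b=ray("scene",T([(32,338),(262,125),(570,265),(328,522)],170,65,5),.006);print("board scene\n",b,b.mean(0))
b=ray("top",T([(115,45),(467,101),(403,461),(44,403)],90,195,4),.006);print("mat top\n",b,b.mean(0))
b=ray("scene",[(351,268),(418,220),(485,284),(419,338)],.006);print("mat scene\n",b,b.mean(0))
t=np.load("top0.npy");s=np.load("scene0.npy")
crop(t,230,330,140,245,5,"pics/t_sc.png"); crop(s,220,335,185,290,5,"pics/s_sc.png");crop(s,340,495,210,345,5,"pics/s_mat.png")
E
```

```text
caps top o,g,b
 [[ 0.4753 -0.3422  0.125 ]
 [ 0.4346 -0.2924  0.125 ]
 [ 0.4599 -0.2304  0.125 ]]
caps scene
 [[ 0.4759 -0.3405  0.125 ]
 [ 0.4357 -0.2907  0.125 ]
 [ 0.4609 -0.2286  0.125 ]]
coast top g,b
 [[ 0.4321 -0.2922  0.01  ]
 [ 0.4591 -0.2306  0.01  ]]
coast scene b
 [[ 0.4584 -0.2313  0.01  ]]
cup rim scene
 [[ 0.4935 -0.2796  0.061 ]]
cup floor top
 [[ 0.4943 -0.2893  0.009 ]]
board top
 [[ 0.5365 -0.1811  0.006 ]
 [ 0.5659 -0.3655  0.006 ]
 [ 0.3724 -0.3956  0.006 ]
 [ 0.343  -0.2118  0.006 ]] [ 0.4545 -0.2885  0.006 ]
board scene
 [[ 0.5677 -0.3635  0.006 ]
 [ 0.3921 -0.3908  0.006 ]
 [ 0.3454 -0.2086  0.006 ]
 [ 0.5385 -0.1778  0.006 ]] [ 0.4609 -0.2852  0.006 ]
mat top
 [[0.5617 0.37   0.006 ]
 [0.5339 0.1757 0.006 ]
 [0.3396 0.2037 0.006 ]
 [0.3674 0.3978 0.006 ]] [0.4506 0.2868 0.006 ]
mat scene
 [[0.5365 0.1796 0.006 ]
 [0.3444 0.2099 0.006 ]
 [0.3687 0.3974 0.006 ]
 [0.5543 0.3677 0.006 ]] [0.451  0.2886 0.006 ]
```

View pics/t_sc.png

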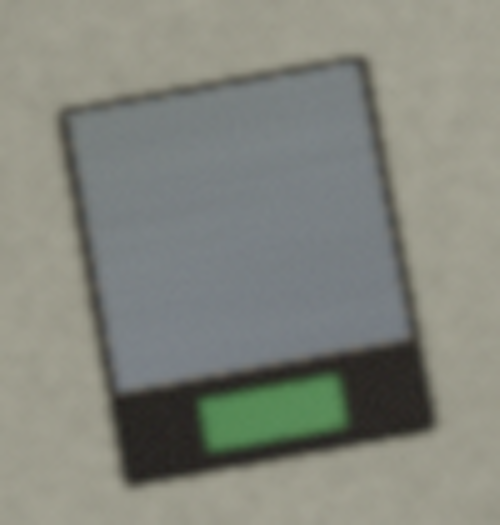

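View pics/s_sc.png

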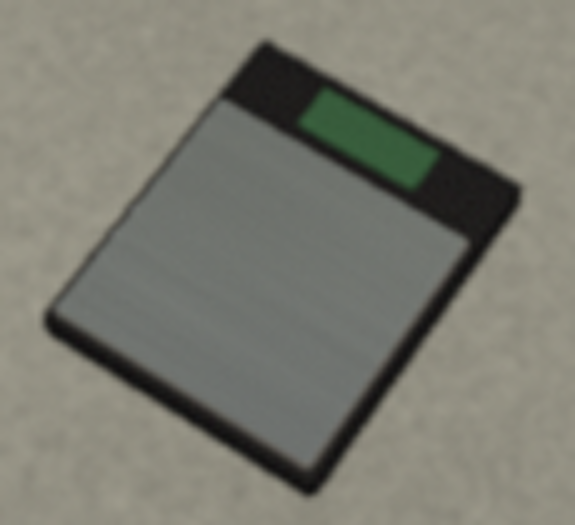

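View pics/s_mat.png

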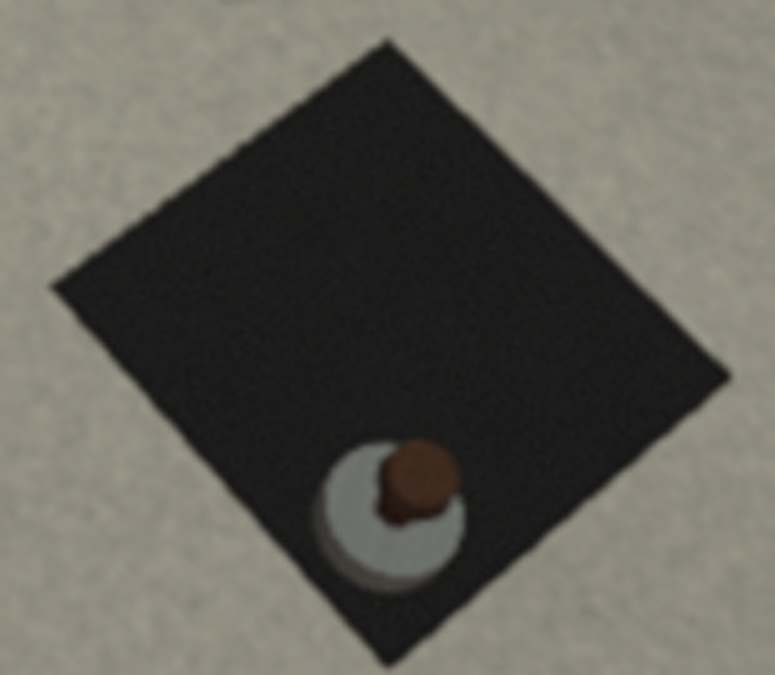

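```bash
cat >> h.py <<'E'
from scipy.spatial.transform import Rotation as Rn
def state():
    o=sensors.get_obs(); return np.array(o["ee_pos"]),Rn.from_euler("xyz",o["tcp_rot"],degrees=True),o
def plan(p=None,jaw=None):
    """prints current jaw azimuth, turn about tool x for jaw azimuth, tilt residual, and shift (mm) in tool axes AFTER that turn"""
    P,R,o=state(); M=R.as_matrix(); cur=np.degrees(np.arctan2(M[1,2],M[0,2]))
    print("t %.2f"%o["time"],"pos",np.round(P*1000,1),"jaw %.2f"%cur,"down",M[:,0].round(3),"q",np.round(o["q"],1),"op %.1f"%(o["opening"]*1000),"F",np.round(o["wrist_force"],1))
    az=cur if jaw is None else cur+((jaw-cur+90)%180-90)
    x=np.array([0,0,-1.]);z=np.array([np.cos(np.radians(az)),np.sin(np.radians(az)),0]);y=np.cross(z,x)
    T=np.c_[x,y,z]; rv=(R.inv()*Rn.from_matrix(T)).as_rotvec(degrees=True)
    print(" turn",rv.round(2), "about x rows:",abs(rv[0])/10.7)
    if p is not None: print(" shift",(T.T@(np.array(p)-P)*1000).round(1))
    return T
E
python3 - <<'E'
from h import *
def T(p,u0,v0,s): return (np.atleast_2d(p)+.5)/s-.5+[u0,v0]
b=ray("top",T([(67,117),(362,66),(413,342),(118,390)],230,140,5),.024);print(b,b.mean(0))
b=ray("scene",T([(223,97),(470,240),(312,470),(52,312)],220,185,5),.024);print(b,b.mean(0))
b=ray("scene",T([(51,286),(388,40),(732,376),(388,668)],340,210,5),.006);print("mat",b,b.mean(0))
plan([.4597,-.2302,.2],122.7)
print(plan())
E
```

```text
[[ 0.6582  0.097   0.024 ]
 [ 0.683  -0.0315  0.024 ]
 [ 0.5617 -0.0548  0.024 ]
 [ 0.5389  0.0722  0.024 ]] [0.6105 0.0207 0.024 ]
[[ 0.5638 -0.0523  0.024 ]
 [ 0.5385  0.0732  0.024 ]
 [ 0.6601  0.0992  0.024 ]
 [ 0.6873 -0.0276  0.024 ]] [0.6124 0.0231 0.024 ]
mat [[0.5362 0.1761 0.006 ]
 [0.3408 0.205  0.006 ]
 [0.3687 0.3998 0.006 ]
 [0.5648 0.3712 0.006 ]] [0.4526 0.288  0.006 ]
t 0.10 pos [ 219.6 -504.1  230.7] jaw -66.46 down [-0.     0.001 -1.   ] q [-66.5   5.   10.   95.1  -0.   90. ] op 85.2 F [ 0.3 -0.3 -0.7]
 turn [-9.16 -0.07 -0.  ] about x rows: 0.8563028658622994
 shift [  30.7  350.  -100.7]
t 0.10 pos [ 219.6 -504.1  230.7] jaw -66.46 down [-0.     0.001 -1.   ] q [-66.5   5.   10.   95.1  -0.   90. ] op 85.2 F [ 0.3 -0.3 -0.7]
 turn [ 0.   -0.07  0.  ] about x rows: 7.34707597669678e-08
[[ 0.      0.9168  0.3994]
 [ 0.      0.3994 -0.9168]
 [-1.      0.      0.    ]]
```

Emit:
carry_out:
  increments:
    - [-9.2,0,0,0,0,0,100]
    - [0,0,0,0,25,-7,100]
    - [0,0,0,0,50,-14,100]
    - [0,0,0,0,50,-14,100]
    - [0,0,0,0,50,-14,100]
    - [0,0,0,0,50,-15,100]
    - [0,0,0,0,50,-15,100]
    - [0,0,0,0,50,-15,100]
    - [0,0,0,0,25,-7,100]
    - [0,0,0,0,0,0,100]

```text
time: 1.35
ee_pos: [0.4602, -0.2287, 0.2307]
tcp_rot: [-153.7, 89.9, 149.2]
wrist_force: [-0.2, -1.3, 0.3]
opening: 0.0856
```

```bash
python3 - <<'E'
from h import *
plan([.4597,-.2302,.2],122.7)
im=vision.camera("scene");crop(im,100,380,0,200,2.8,"pics/s1.png")
E
```

```text
t 1.35 pos [ 460.2 -228.7  230.7] jaw -57.10 down [-0.001  0.001 -1.   ] q [-26.4   0.1   4.9  94.9   0.  120.7] op 85.6 F [-0.2 -1.3  0.3]
 turn [ 0.2  -0.05  0.03] about x rows: 0.018833847664657257
 shift [30.7 -1.2  1. ]
```

View pics/s1.png

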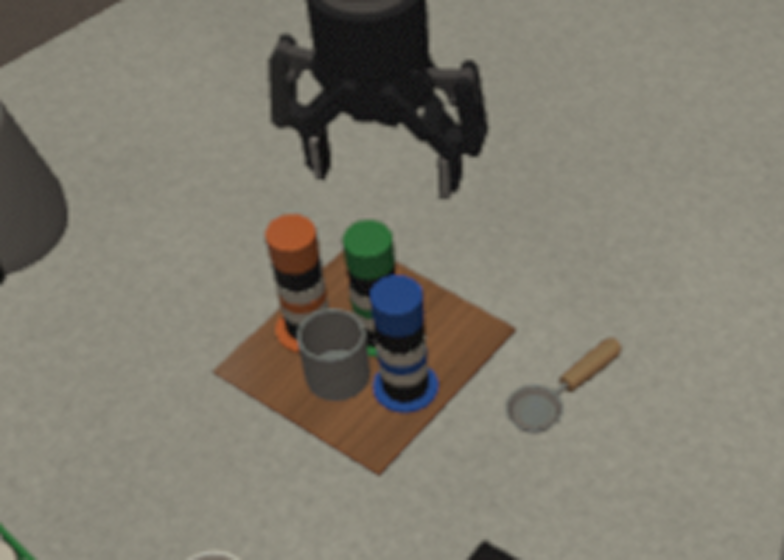

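Emit:
carry_out:
  increments:
    - [0,0,0,20,-1.2,1,100]
    - [0,0,0,40,0,0,100]
    - [0,0,0,40,0,0,100]
    - [0,0,0,30,0,0,100]
    - [0,0,0,15,0,0,100]
    - [0,0,0,0,0,0,70]
  squeeze: 40

```text
time: 2.15
ee_pos: [0.4582, -0.2319, 0.0859]
tcp_rot: [-145.3, 89.9, 157.3]
wrist_force: [0.5, 0.7, 0.3]
opening: 0.0701
```

```bash
python3 - <<'E'
from h import *
plan([.4597,-.2302,.085],122.7)
im=vision.camera("scene");crop(im,150,300,20,170,4,"pics/s2.png")
im=vision.camera("top");crop(im,355,495,190,320,4,"pics/t2.png")
E
```

```text
t 2.15 pos [ 458.2 -231.9   85.9] jaw -57.32 down [-0.001  0.    -1.   ] q [-26.8  -0.3 -11.4  78.9  -0.  120.5] op 70.1 F [0.5 0.7 0.3]
 turn [-0.02 -0.06  0.04] about x rows: 0.0014576150911439904
 shift [ 0.9  2.1 -0.6]
```

View pics/s2.png

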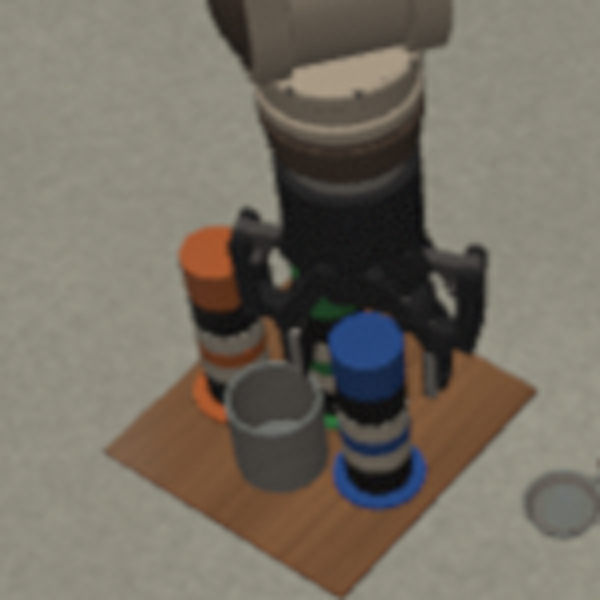

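View pics/t2.png

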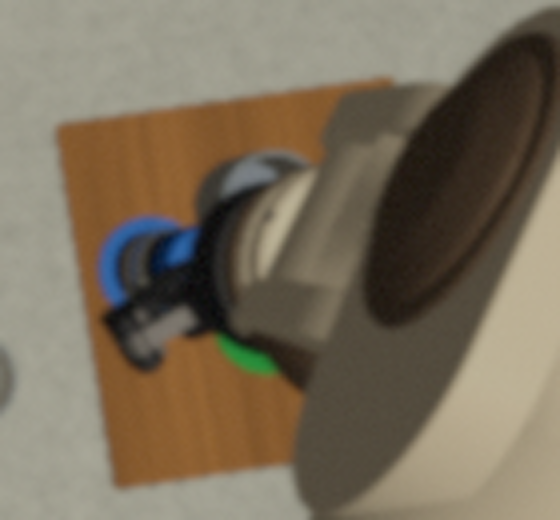

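```bash
python3 - <<'E'
from h import *
P,R,o=state();M=R.as_matrix()
for z in(0,.019):
  for s in(-1,1):
    p=P+M[:,2]*s*.035-M[:,0]*z
    print(z,p,"scene crop",(proj("scene",p)-[150,20])*4,"top crop",(proj("top",p)-[355,190])*4)
print((proj("scene",P)-[150,20])*4,(proj("scene",[.4597,-.2302,.125])-[150,20])*4)
E
```

```text
0 [ 0.4403 -0.2026  0.0875] scene crop [[426.4791 390.4343]] top crop [[132.4149 305.0257]]
0 [ 0.4782 -0.2615  0.0875] scene crop [[309.0403 370.4621]] top crop [[249.2505 230.7106]]
0.019 [ 0.4403 -0.2026  0.1065] scene crop [[425.0748 367.9403]] top crop [[141.6874 305.8548]]
0.019 [ 0.4781 -0.2615  0.1065] scene crop [[305.8266 347.8099]] top crop [[260.9618 229.9578]]
[[367.5649 380.4151]] [[364.4885 337.3789]]
```

Emit:
carry_out:
  increments:
    - [0,0,0,0,1,-0.6,30]
    - [0,0,0,0,0,0,0]
    - [0,0,0,0,0,0,0]
    - [0,0,0,0,0,0,0]
    - [0,0,0,0,0,0,0]
    - [0,0,0,0,0,0,0]
  squeeze: 40

```text
time: 3.0
ee_pos: [0.4601, -0.2307, 0.0877]
tcp_rot: [26.2, 89.9, -31.0]
wrist_force: [-1.6, 0.2, 5.6]
opening: 0.0412
```

```bash
python3 - <<'E'
from h import *
plan()
im=vision.camera("scene");crop(im,150,300,20,170,4,"pics/s3.png")
E
```

```text
t 3.00 pos [ 460.1 -230.7   87.7] jaw -57.25 down [ 0.002 -0.001 -1.   ] q [-26.6  -0.3 -11.3  78.9  -0.  120.6] op 41.2 F [-1.6  0.2  5.6]
 turn [ 0.    0.12 -0.06] about x rows: 5.4856052831967076e-06
```

View pics/s3.png

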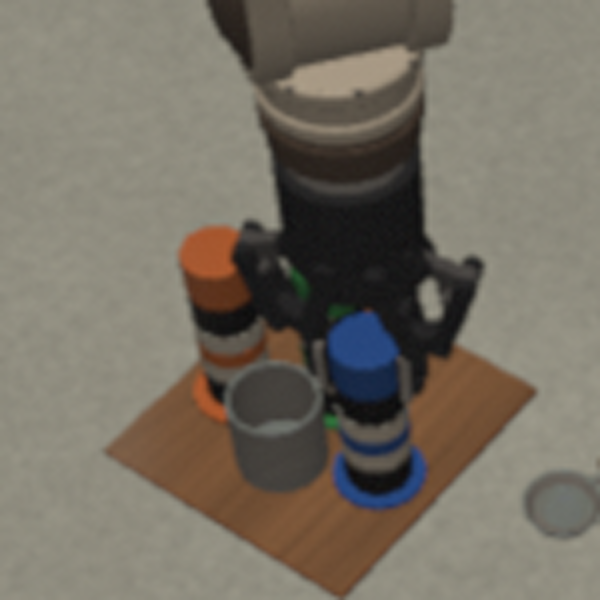

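Emit:
carry_out:
  increments:
    - [0,0,0,-10,0,0,0]
    - [0,0,0,-25,0,0,0]
    - [0,0,0,-35,0,0,0]
    - [-6,0,0,-30,0,0,0]
    - [-9.3,0,0,-10,0,0,0]
    - [-9.3,0,0,0,0,0,0]
    - [-9.3,0,0,0,0,0,0]
    - [-9.3,0,0,0,0,0,0]
    - [-9.3,0,0,0,0,0,0]
    - [-4.7,0,0,0,0,0,0]

```text
time: 4.3
ee_pos: [0.4595, -0.2304, 0.1968]
tcp_rot: [-20.9, 90.0, -20.7]
wrist_force: [0.2, 0.5, -1.2]
opening: 0.0411
```

```bash
python3 - <<'E'
from h import *
plan([.4007,.3556,.195],0)
im=vision.camera("scene");crop(im,150,300,0,170,4,"pics/s4.png")
E
```

```text
t 4.30 pos [ 459.5 -230.4  196.8] jaw 0.17 down [ 0. -0. -1.] q [-26.6  -0.6   0.5  91.1   0.   63.2] op 41.1 F [ 0.2  0.5 -1.2]
 turn [0.17 0.   0.  ] about x rows: 0.01549366577212454
 shift [  1.8 586.  -58.8]
```

View pics/s4.png

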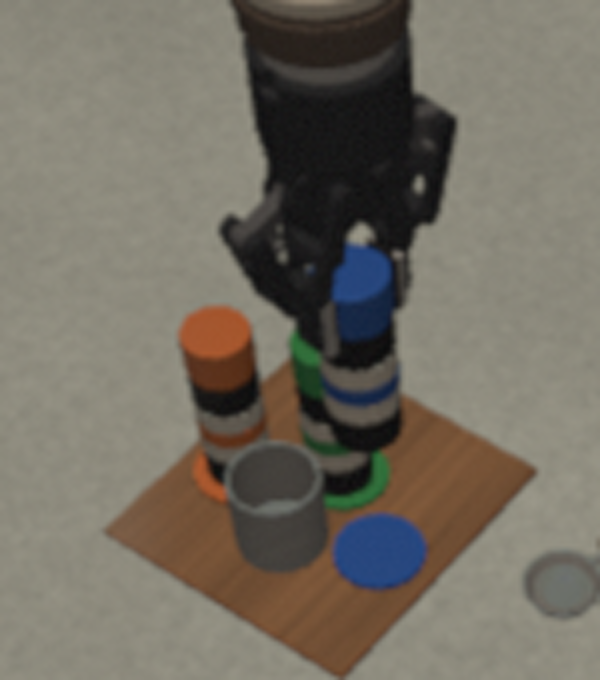

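Emit:
carry_out:
  increments:
    - [0,0,0,0,20,-2,0]
    - [0,0,0,0,45,-4.5,0]
    - [0,0,0,0,55,-5.5,0]
    - [0,0,0,0,55,-5.5,0]
    - [0,0,0,0,55,-5.5,0]
    - [0,0,0,0,55,-5.5,0]
    - [0,0,0,0,55,-5.5,0]
    - [0,0,0,0,55,-5.5,0]
    - [0,0,0,0,55,-5.5,0]
    - [0,0,0,0,55,-5.5,0]
    - [0,0,0,0,50,-5,0]
    - [0,0,0,0,31,-3.3,0]

```text
time: 5.85
ee_pos: [0.3996, 0.3582, 0.1964]
tcp_rot: [153.9, 90.0, 153.8]
wrist_force: [-0.2, -1.0, -0.9]
opening: 0.041
```

Emit:
carry_out:
  increments:
    - [0,0,0,0,0,0,0]
    - [0,0,0,0,0,0,0]

```text
time: 6.1
ee_pos: [0.4007, 0.3554, 0.1964]
tcp_rot: [-121.1, 90.0, -121.1]
wrist_force: [-0.4, -0.8, 0.1]
opening: 0.0412
```

```bash
python3 - <<'E'
from h import *
plan([.4007,.3556,.084],0)
im=vision.camera("scene");cv2.imwrite("pics/s5.png",im[:,:,::-1])
E
```

```text
t 6.10 pos [400.7 355.4 196.4] jaw -0.08 down [-0. -0. -1.] q [ 41.6   2.4   3.5  91.1  -0.  131.7] op 41.2 F [-0.4 -0.8  0.1]
 turn [-0.08 -0.01  0.02] about x rows: 0.007615522465526511
 shift [112.4   0.2   0. ]
```

View pics/s5.png

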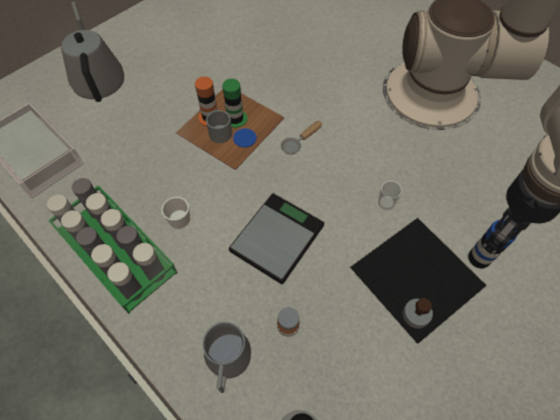

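Emit:
carry_out:
  increments:
    - [0,0,0,20,0,0,0]
    - [0,0,0,40,0,0,0]
    - [0,0,0,30,0,0,0]
    - [0,0,0,15,0,0,0]
    - [0,0,0,5,0,0,0]
    - [0,0,0,2,0,0,0]
    - [0,0,0,0,0,0,0]

```text
time: 7.02
ee_pos: [0.4017, 0.3559, 0.0852]
tcp_rot: [41.0, 89.9, 40.9]
wrist_force: [-0.0, 0.8, -0.8]
opening: 0.0409
```

```bash
python3 - <<'E'
from h import *
plan()
im=vision.camera("scene");crop(im,340,500,170,345,4,"pics/s6.png")
E
```

```text
t 7.03 pos [401.7 355.9  85.2] jaw -0.07 down [ 0.001  0.001 -1.   ] q [ 41.5   2.7  -8.4  78.8  -0.  131.6] op 40.9 F [-0.   0.8 -0.8]
 turn [ 0.    0.06 -0.05] about x rows: 2.3654172764929853e-06
```

View pics/s6.png

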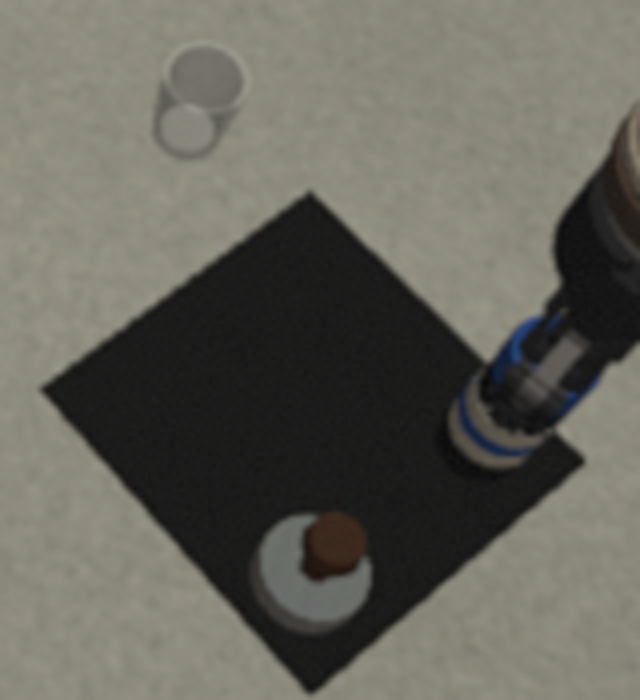

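Emit:
carry_out:
  increments:
    - [0,0,0,1.5,0,0,0]
    - [0,0,0,0,0,0,0]
    - [0,0,0,0.5,0,0,0]
    - [0,0,0,0,0,0,0]

```text
time: 7.58
ee_pos: [0.4017, 0.3561, 0.0838]
tcp_rot: [45.5, 89.9, 45.4]
wrist_force: [-2.7, -1.9, 9.7]
opening: 0.041
```

Emit:
carry_out:
  increments:
    - [0,0,0,0,0,0,40]
    - [0,0,0,0,0,0,60]
    - [0,0,0,0,0,0,80]
    - [0,0,0,0,0,0,80]
    - [0,0,0,-20,0,0,80]
    - [0,0,0,-40,0,0,80]
    - [0,0,0,-40,0,0,80]
    - [0,0,0,-20,0,0,80]

```text
time: 8.57
ee_pos: [0.4017, 0.3559, 0.2045]
tcp_rot: [41.4, 89.9, 41.3]
wrist_force: [1.1, 0.2, 0.1]
opening: 0.0687
```

```bash
python3 - <<'E'
from h import *
plan([.4325,-.2913,.204],8)
im=vision.camera("scene");crop(im,340,500,170,345,4,"pics/s7.png");np.save("scene1.npy",im)
im=vision.camera("top");np.save("top1.npy",im)
crop(im,365,485,200,315,5,"pics/t7.png");im=np.load("scene1.npy");crop(im,170,320,65,175,5,"pics/s7b.png")
E
```

```text
t 8.57 pos [401.7 355.9 204.5] jaw -0.07 down [ 0.002  0.002 -1.   ] q [ 41.5   2.5   4.5  91.9  -0.  131.6] op 68.7 F [1.1 0.2 0.1]
 turn [-8.07  0.11 -0.08] about x rows: 0.7538545750375371
 shift [   0.5 -645.2  -59.6]
```

View pics/s7.png

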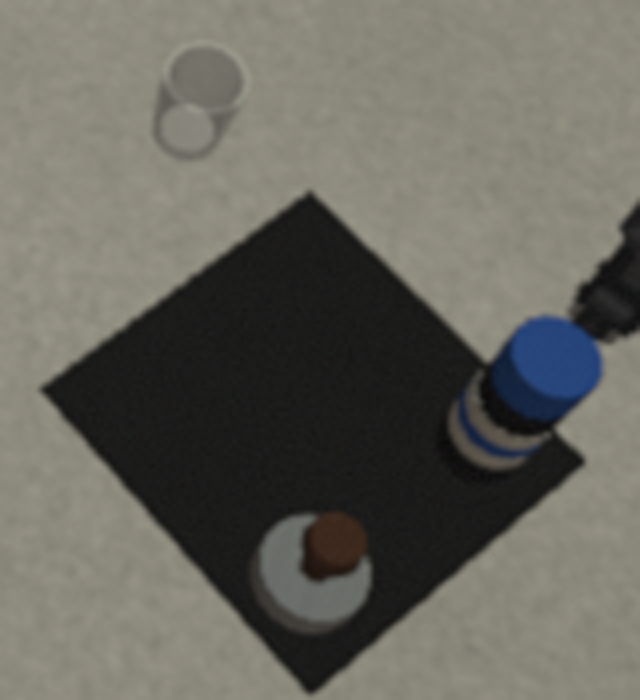

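View pics/t7.png

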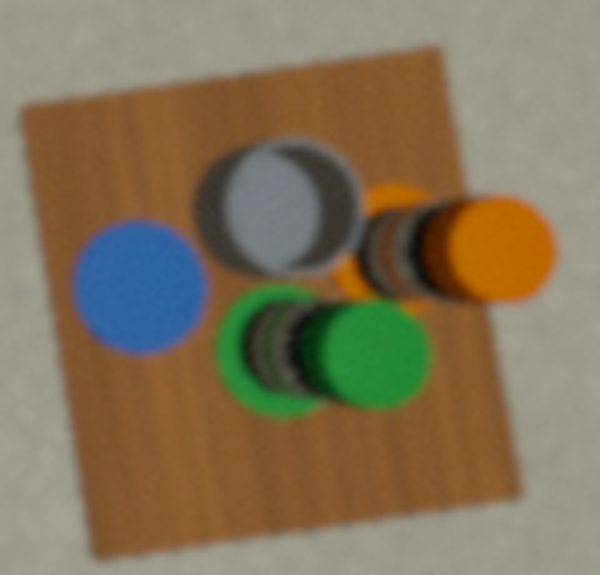

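View pics/s7b.png

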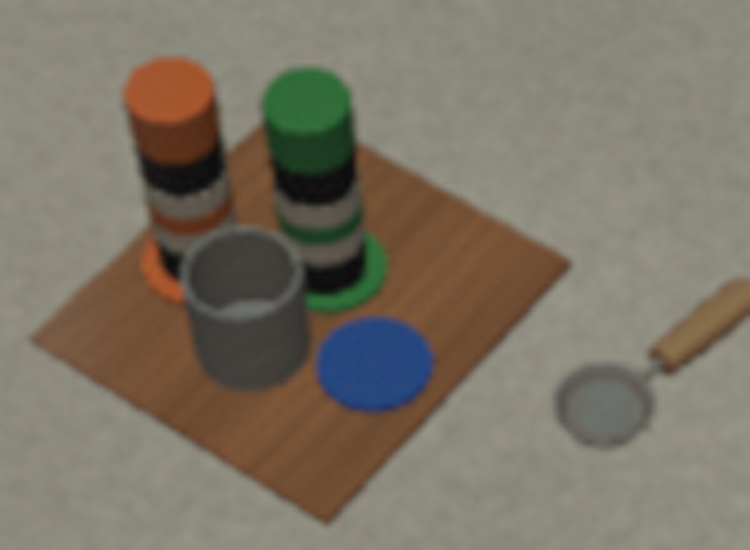

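Emit:
carry_out:
  increments:
    - [-8,0,0,0,0,0,80]
    - [0,0,0,0,-30,-3,80]
    - [0,0,0,0,-61,-6,80]
    - [0,0,0,0,-61,-6,80]
    - [0,0,0,0,-61,-6,80]
    - [0,0,0,0,-61,-6,80]
    - [0,0,0,0,-61,-6,80]
    - [0,0,0,0,-61,-6,80]
    - [0,0,0,0,-61,-6,80]
    - [0,0,0,0,-61,-6,80]
    - [0,0,0,0,-61,-5,80]
    - [0,0,0,0,-40,-2,80]

```text
time: 10.18
ee_pos: [0.4286, -0.2679, 0.2006]
tcp_rot: [144.5, 89.9, 152.4]
wrist_force: [0.7, 0.2, -0.2]
opening: 0.0682
```

Emit:
carry_out:
  increments:
    - [0,0,0,0,-26,-1.6,80]
    - [0,0,0,0,0,0,80]
    - [0,0,0,0,0,0,80]

```text
time: 10.55
ee_pos: [0.4311, -0.2909, 0.2014]
tcp_rot: [131.8, 89.9, 139.8]
wrist_force: [-0.3, -0.2, -0.8]
opening: 0.0684
```

```bash
python3 - <<'E'
from h import *
plan([.4325,-.2913,.0865],8)
E
```

```text
t 10.55 pos [ 431.1 -290.9  201.4] jaw 7.93 down [-0.001  0.001 -1.   ] q [-34.    0.4   2.   91.7   0.   48.1] op 68.4 F [-0.3 -0.2 -0.8]
 turn [-0.07 -0.06 -0.06] about x rows: 0.00624567440364589
 shift [114.9  -0.6   1.4]
```

Emit:
carry_out:
  increments:
    - [0,0,0,20,-0.6,1.4,80]
    - [0,0,0,40,0,0,80]
    - [0,0,0,35,0,0,80]
    - [0,0,0,17,0,0,80]
    - [0,0,0,3,0,0,80]
    - [0,0,0,0,0,0,80]

```text
time: 11.3
ee_pos: [0.4333, -0.2919, 0.0885]
tcp_rot: [-41.5, 89.9, -33.5]
wrist_force: [0.3, -0.2, 1.2]
opening: 0.0684
```

```bash
python3 - <<'E'
from h import *
plan([.4325,-.2913,.0865],8)
im=vision.camera("scene");crop(im,150,300,20,170,4,"pics/s8.png")
E
```

```text
t 11.30 pos [ 433.3 -291.9   88.5] jaw 7.96 down [ 0.001 -0.001 -1.   ] q [-34.    0.8 -10.1  79.1   0.   48.1] op 68.4 F [ 0.3 -0.2  1.2]
 turn [-0.04  0.06  0.06] about x rows: 0.004026882243668477
 shift [ 2.   0.7 -0.7]
```

View pics/s8.png

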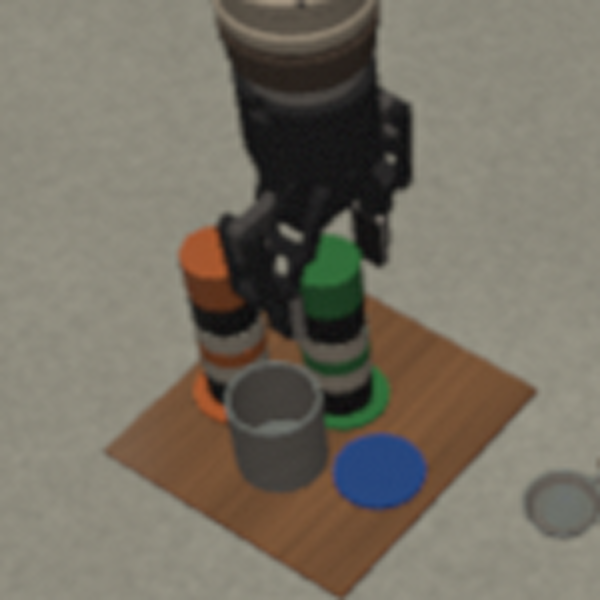

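Emit:
carry_out:
  increments:
    - [0,0,0,0,0.5,-0.5,30]
    - [0,0,0,0,0,0,0]
    - [0,0,0,0,0,0,0]
    - [0,0,0,0,0,0,0]
    - [0,0,0,0,0,0,0]

```text
time: 11.98
ee_pos: [0.4327, -0.2917, 0.0883]
tcp_rot: [-38.8, 89.9, -30.9]
wrist_force: [0.9, 1.0, 6.6]
opening: 0.0409
```

```bash
python3 - <<'E'
from h import *
plan()
E
```

```text
t 11.97 pos [ 432.7 -291.7   88.3] jaw 7.94 down [ 0.001 -0.001 -1.   ] q [-34.    0.7 -10.2  79.    0.   48.1] op 40.9 F [0.9 1.  6.6]
 turn [-0.    0.08  0.06] about x rows: 3.8036683963549888e-06
```

Emit:
carry_out:
  increments:
    - [0,0,0,-10,0,0,0]
    - [0,0,0,-25,0,0,0]
    - [0,0,0,-35,0,0,0]
    - [0,0,0,-30,0,0,0]
    - [8,0,0,-8,0,0,0]
    - [0,0,0,0,20,-2,0]
    - [0,0,0,0,45,-4,0]
    - [0,0,0,0,55,-5,0]
    - [0,0,0,0,55,-5,0]
    - [0,0,0,0,55,-5,0]
    - [0,0,0,0,55,-5,0]
    - [0,0,0,0,55,-5,0]

```text
time: 13.48
ee_pos: [0.4002, 0.0508, 0.1949]
tcp_rot: [165.8, 90.0, 166.0]
wrist_force: [1.9, -0.7, -0.8]
opening: 0.0413
```

Emit:
carry_out:
  increments:
    - [0,0,0,0,55,-5,0]
    - [0,0,0,0,55,-5,0]
    - [0,0,0,0,45,-4,0]
    - [0,0,0,0,33,-3,0]
    - [0,0,0,0,0,0,0]
    - [0,0,0,0,0,0,0]

```text
time: 14.22
ee_pos: [0.3841, 0.2364, 0.1949]
tcp_rot: [-137.7, 89.9, -137.7]
wrist_force: [0.1, 0.6, -2.3]
opening: 0.0411
```

```bash
python3 - <<'E'
from h import *
plan([.3837,.2368,.0843],0)
im=vision.camera("scene");cv2.imwrite("pics/s9.png",im[:,:,::-1])
E
```

```text
t 14.22 pos [384.1 236.4 194.9] jaw 0.06 down [-0.001 -0.001 -1.   ] q [ 31.6  -9.1  -7.6  91.5  -0.  121.6] op 41.1 F [ 0.1  0.6 -2.3]
 turn [ 0.06 -0.05  0.04] about x rows: 0.005714115448824728
 shift [110.6   0.4  -0.4]
```

View pics/s9.png

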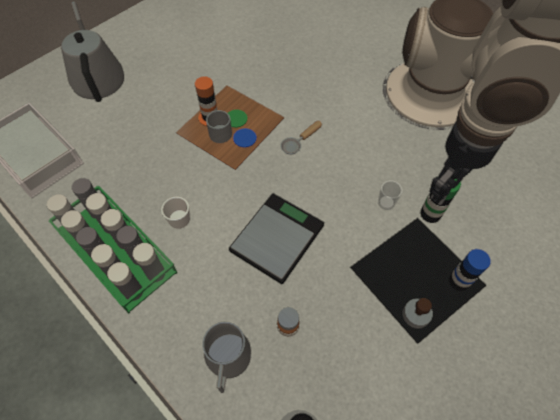

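Emit:
carry_out:
  increments:
    - [0,0,0,20,0,0,0]
    - [0,0,0,40,0,0,0]
    - [0,0,0,30,0,0,0]
    - [0,0,0,15,0,0,0]
    - [0,0,0,4,0,0,0]
    - [0,0,0,1.5,0,0,0]
    - [0,0,0,0.5,0,0,0]
    - [0,0,0,0,0,0,0]

```text
time: 15.28
ee_pos: [0.3851, 0.2368, 0.0849]
tcp_rot: [30.8, 89.9, 30.8]
wrist_force: [-0.0, -0.6, -1.9]
opening: 0.0412
```

Emit:
carry_out:
  increments:
    - [0,0,0,0.8,0,0,0]
    - [0,0,0,0.4,0,0,0]
    - [0,0,0,0,0,0,0]

```text
time: 15.65
ee_pos: [0.3852, 0.237, 0.0843]
tcp_rot: [38.5, 89.9, 38.4]
wrist_force: [-1.3, -0.9, 7.4]
opening: 0.0413
```

Emit:
carry_out:
  increments:
    - [0,0,0,0,0,0,40]
    - [0,0,0,0,0,0,60]
    - [0,0,0,0,0,0,80]
    - [0,0,0,0,0,0,80]
    - [0,0,0,-20,0,0,80]
    - [0,0,0,-40,0,0,80]
    - [0,0,0,-40,0,0,80]
    - [0,0,0,-20,0,0,80]
    - [0,0,0,0,-30,5,80]
    - [0,0,0,0,-60,9,80]
    - [0,0,0,0,-60,9,80]
    - [0,0,0,0,-60,9,80]

```text
time: 17.15
ee_pos: [0.4166, 0.0249, 0.2031]
tcp_rot: [3.6, 90.0, 3.6]
wrist_force: [0.5, 0.8, 1.4]
opening: 0.0682
```

Emit:
carry_out:
  increments:
    - [0,0,0,0,-60,9,80]
    - [0,0,0,0,-60,9,80]
    - [0,0,0,0,-60,9,80]
    - [0,0,0,0,-60,9,80]
    - [0,0,0,0,-60,9,80]
    - [-10.4,0,0,0,-40,8,80]
    - [-10.5,0,0,0,0,0,80]
    - [-10.5,0,0,0,0,0,80]
    - [-10.5,0,0,0,0,0,80]
    - [-10.5,0,0,0,0,0,80]
    - [-10.5,0,0,0,0,0,80]
    - [-10.5,0,0,0,0,0,80]

```text
time: 18.65
ee_pos: [0.4692, -0.3135, 0.2029]
tcp_rot: [75.9, 90.0, 149.6]
wrist_force: [-0.8, -0.2, 0.2]
opening: 0.068
```

```bash
python3 - <<'E'
from h import *
plan([.4753,-.3418,.0865],73.4)
im=vision.camera("scene");cv2.imwrite("pics/s10.png",im[:,:,::-1])
E
```

```text
t 18.65 pos [ 469.2 -313.5  202.9] jaw 73.69 down [-0.  0. -1.] q [-33.7   6.5   8.5  92.1  -0.  -17.4] op 68.0 F [-0.8 -0.2  0.2]
 turn [ 0.29  0.01 -0.02] about x rows: 0.02669022421931243
 shift [116.4 -13.9 -25.4]
```

View pics/s10.png

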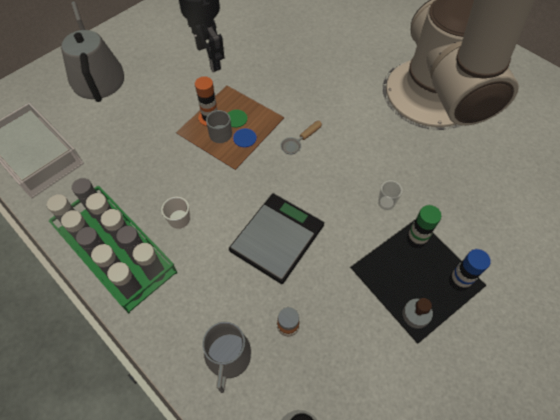

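Emit:
carry_out:
  increments:
    - [0.3,0,0,0,-14,-25.4,80]
    - [0,0,0,0,0,0,80]
    - [0,0,0,20,0,0,80]
    - [0,0,0,30,0,0,80]

```text
time: 19.2
ee_pos: [0.4757, -0.3417, 0.1533]
tcp_rot: [-102.2, 89.9, -29.3]
wrist_force: [0.9, 0.2, -0.7]
opening: 0.0681
```

```bash
python3 - <<'E'
from h import *
plan([.4753,-.3418,.0865],73.4)
E
```

```text
t 19.20 pos [ 475.7 -341.7  153.3] jaw 72.91 down [ 0.001 -0.001 -1.   ] q [-35.7   8.9   5.7  86.8   0.  -18.6] op 68.1 F [ 0.9  0.2 -0.7]
 turn [-0.49 -0.02  0.09] about x rows: 0.04605122222405104
 shift [66.8  0.3 -0.2]
```

Emit:
carry_out:
  increments:
    - [-0.5,0,0,30,0.3,-0.2,80]
    - [0,0,0,25,0,0,80]
    - [0,0,0,10,0,0,80]
    - [0,0,0,2,0,0,80]
    - [0,0,0,0,0,0,80]

```text
time: 19.82
ee_pos: [0.4754, -0.3421, 0.0871]
tcp_rot: [-106.7, 89.9, -33.1]
wrist_force: [0.4, 0.0, 0.5]
opening: 0.0683
```

```bash
python3 - <<'E'
from h import *
plan([.4753,-.3418,.0865],73.4)
im=vision.camera("scene");crop(im,150,300,0,150,4,"pics/s11.png")
E
```

```text
t 19.82 pos [ 475.4 -342.1   87.1] jaw 73.52 down [ 0.001 -0.001 -1.   ] q [-35.7   9.4  -1.   79.5   0.  -19.3] op 68.3 F [0.4 0.  0.5]
 turn [ 0.12 -0.02  0.07] about x rows: 0.010930404988977219
 shift [0.6 0.2 0.2]
```

View pics/s11.png

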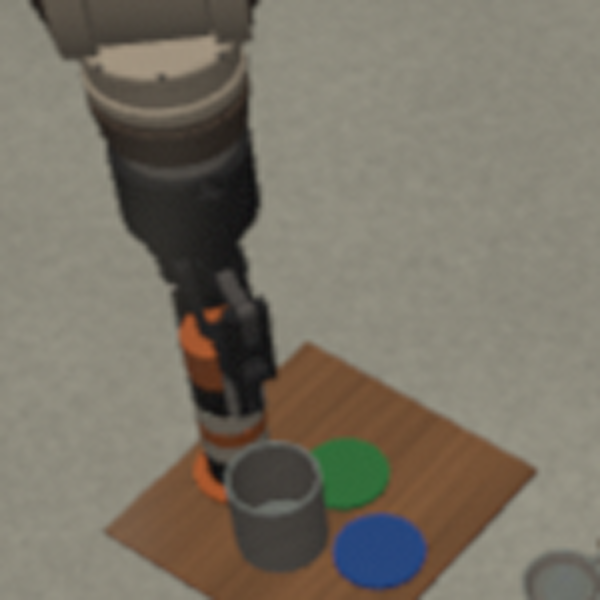

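Emit:
carry_out:
  increments:
    - [0,0,0,0,0,0,30]
    - [0,0,0,0,0,0,0]
    - [0,0,0,0,0,0,0]
    - [0,0,0,0,0,0,0]
    - [0,0,0,0,0,0,0]

```text
time: 20.5
ee_pos: [0.4753, -0.3423, 0.0869]
tcp_rot: [-117.7, 89.9, -44.2]
wrist_force: [-1.1, -1.0, 6.2]
opening: 0.0416
```

Emit:
carry_out:
  increments:
    - [0,0,0,-10,0,0,0]
    - [0,0,0,-25,0,0,0]
    - [0,0,0,-35,0,0,0]
    - [0,0,0,-30,0,0,0]
    - [0,0,0,-10,0,0,0]
    - [9,0,0,0,0,0,0]
    - [9.5,0,0,0,0,0,0]
    - [9.5,0,0,0,0,0,0]
    - [9.5,0,0,0,0,0,0]
    - [9.5,0,0,0,0,0,0]
    - [9.5,0,0,0,0,0,0]
    - [9,0,0,0,0,0,0]

```text
time: 22.0
ee_pos: [0.4747, -0.3416, 0.1948]
tcp_rot: [132.9, 89.9, 140.6]
wrist_force: [0.5, 0.5, -1.6]
opening: 0.0413
```

Emit:
carry_out:
  increments:
    - [8,0,0,0,0,0,0]
    - [0,0,0,0,0,0,0]

```text
time: 22.25
ee_pos: [0.4748, -0.3416, 0.195]
tcp_rot: [140.0, 89.9, 140.1]
wrist_force: [-0.1, -0.4, -1.1]
opening: 0.0409
```

```bash
python3 - <<'E'
from h import *
plan([.5025,.2198,.195],0)
im=vision.camera("scene");crop(im,100,300,0,150,3.8,"pics/s12.png")
E
```

```text
t 22.25 pos [ 474.8 -341.6  195. ] jaw 0.09 down [-0.001  0.001 -1.   ] q [-35.7   9.3  10.8  91.6   0.   54.2] op 40.9 F [-0.1 -0.4 -1.1]
 turn [ 0.09 -0.07 -0.06] about x rows: 0.008840340531539854
 shift [  0.  561.4  27.7]
```

View pics/s12.png

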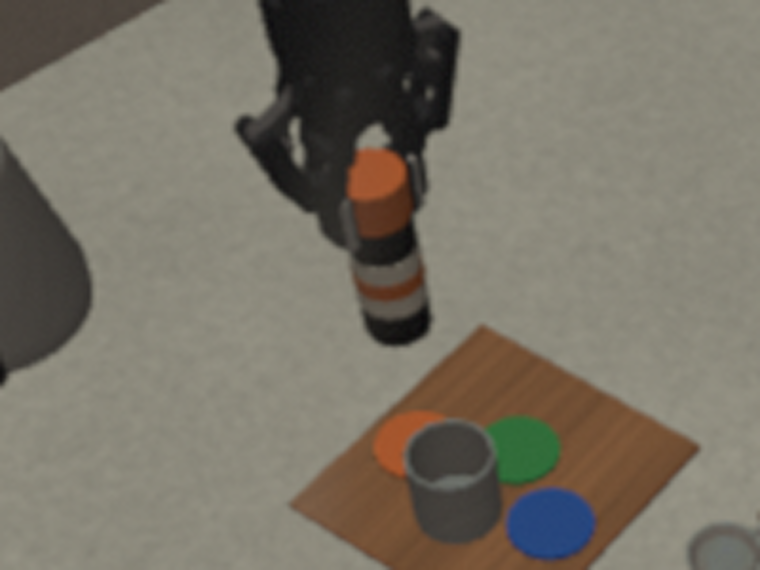

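Emit:
carry_out:
  increments:
    - [0,0,0,0,20,1,0]
    - [0,0,0,0,45,2,0]
    - [0,0,0,0,55,2.7,0]
    - [0,0,0,0,55,2.7,0]
    - [0,0,0,0,55,2.7,0]
    - [0,0,0,0,55,2.7,0]
    - [0,0,0,0,55,2.7,0]
    - [0,0,0,0,55,2.7,0]
    - [0,0,0,0,55,2.7,0]
    - [0,0,0,0,55,2.7,0]
    - [0,0,0,0,40,2,0]
    - [0,0,0,0,16,1,0]

```text
time: 23.8
ee_pos: [0.5012, 0.2216, 0.1958]
tcp_rot: [175.4, 90.0, 175.7]
wrist_force: [-0.3, -0.7, -3.4]
opening: 0.0413
```

Emit:
carry_out:
  increments:
    - [0,0,0,0,0,0,0]
    - [0,0,0,20,0,0,0]
    - [0,0,0,40,0,0,0]
    - [0,0,0,30,0,0,0]
    - [0,0,0,15,0,0,0]
    - [0,0,0,3,0,0,0]
    - [0,0,0,0,0,0,0]

```text
time: 24.68
ee_pos: [0.5027, 0.219, 0.0892]
tcp_rot: [23.0, 89.9, 23.0]
wrist_force: [-0.5, -0.4, -1.7]
opening: 0.0412
```

```bash
python3 - <<'E'
from h import *
plan([.5025,.2198,.0829],0)
im=vision.camera("scene");crop(im,340,500,170,345,4,"pics/s13.png")
E
```

```text
t 24.68 pos [502.7 219.   89.2] jaw 0.02 down [ 0.001  0.001 -1.   ] q [ 23.5   4.3  -6.4  79.3  -0.  113.5] op 41.2 F [-0.5 -0.4 -1.7]
 turn [ 0.02  0.07 -0.03] about x rows: 0.002245073154400583
 shift [ 6.3  0.8 -0.2]
```

View pics/s13.png

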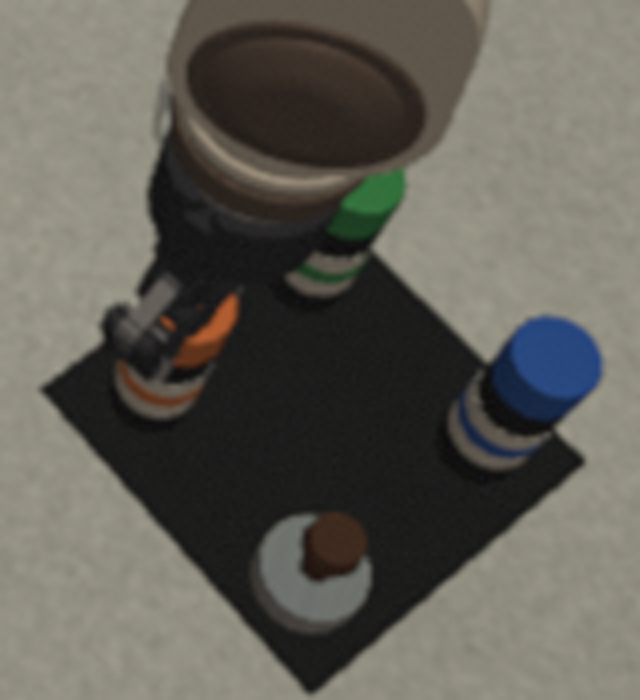

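Emit:
carry_out:
  increments:
    - [0,0,0,5,0,0,0]
    - [0,0,0,1.3,0,0,0]
    - [0,0,0,0.5,0,0,0]
    - [0,0,0,0,0,0,0]

```text
time: 25.22
ee_pos: [0.5026, 0.2194, 0.0828]
tcp_rot: [26.9, 89.9, 27.0]
wrist_force: [-2.4, -1.2, 7.0]
opening: 0.0411
```

Emit:
carry_out:
  increments:
    - [0,0,0,0,0,0,40]
    - [0,0,0,0,0,0,60]
    - [0,0,0,0,0,0,80]
    - [0,0,0,0,0,0,80]
    - [0,0,0,-20,0,0,80]
    - [0,0,0,-40,0,0,80]
    - [0,0,0,-40,0,0,80]
    - [0,0,0,-20,0,0,100]

```text
time: 26.22
ee_pos: [0.5028, 0.2193, 0.2036]
tcp_rot: [23.9, 89.9, 23.9]
wrist_force: [-0.4, 0.3, -0.5]
opening: 0.0837
```

```bash
python3 - <<'E'
from h import *
plan([.4932,-.2822,.2],0)
im=vision.camera("top");np.save("top2.npy",im);crop(im,365,485,200,315,5,"pics/t14.png");cv2.imwrite("pics/t14full.png",im[:,:,::-1])
im=vision.camera("scene");np.save("scene2.npy",im);crop(im,170,320,65,175,5,"pics/s14.png")
for n in("top","scene"):
    im=np.load(n+"2.npy"); hsv=cv2.cvtColor(im,cv2.COLOR_RGB2HSV)
    x0,y0,x1,y1=(365,200,485,315) if n=="top" else (170,65,290,175)
    for c,lo,hi in(("green",45,80),("blue",100,130)):
        m=cv2.inRange(hsv,(lo,120,30),(hi,255,255));mm=m*0;mm[y0:y1,x0:x1]=m[y0:y1,x0:x1]
        u=cv2.moments(mm,True);uv=[u["m10"]/u["m00"],u["m01"]/u["m00"]]
        print(n,c,uv,ray(n,uv,.010))
E
```

```text
t 26.23 pos [502.8 219.3 203.6] jaw 0.04 down [ 0.002  0.001 -1.   ] q [ 23.6   4.1   6.1  91.8   0.  113.5] op 83.7 F [-0.4  0.3 -0.5]
 turn [ 0.04  0.13 -0.06] about x rows: 0.0033434443279557035
 shift [   3.6 -501.5   -9.6]
top green [420.8162878787879, 269.6988636363636] [[ 0.4328 -0.2918  0.01  ]]
top blue [392.5353535353535, 257.0181818181818] [[ 0.4591 -0.2309  0.01  ]]
scene green [237.40358744394618, 117.91928251121077] [[ 0.431  -0.2875  0.01  ]]
scene blue [244.35443037974684, 137.5094936708861] [[ 0.4611 -0.2292  0.01  ]]
```

View pics/t14.png

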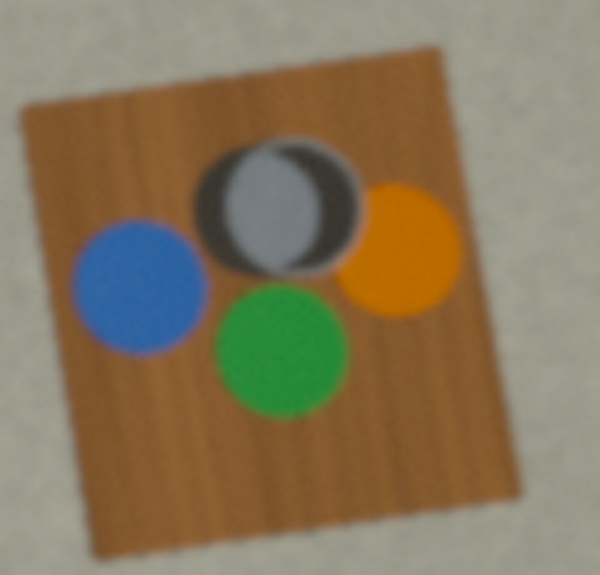

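View pics/s14.png

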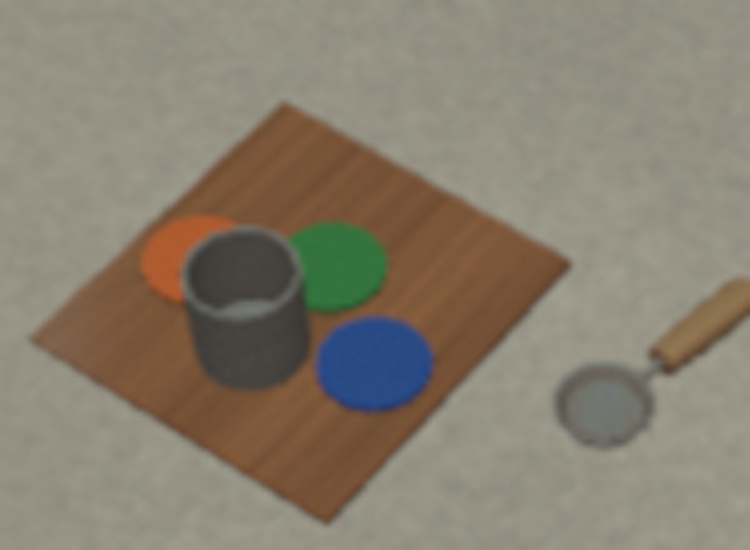

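View pics/t14full.png

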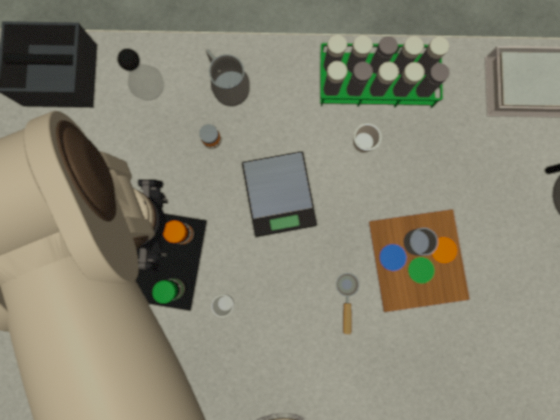

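```bash
python3 - <<'E'
from h import *
def T(p,u0,v0,s): return (np.atleast_2d(p)+.5)/s-.5+[u0,v0]
print("orange coaster top",ray("top",T([(397,250.5)],365,200,5),.010))
print("rim top",ray("top",T([(292,206)],365,200,5),.061))
print("rim scene",ray("scene",T([(244.5,274)],170,65,5),.061))
print("foot scene: bottom edge/left/right", ray("scene",T([(251,388)],170,65,5),.006))
print("blue,green mats", )
E
```

```text
orange coaster top [[ 0.4766 -0.343   0.01  ]]
rim top [[ 0.4932 -0.2816  0.061 ]]
rim scene [[ 0.493  -0.2799  0.061 ]]
foot scene: bottom edge/left/right [[ 0.5115 -0.2634  0.006 ]]
blue,green mats
```

Emit:
carry_out:
  increments:
    - [0,0,0,0,-30,0,100]
    - [0,0,0,0,-60,-1,100]
    - [0,0,0,0,-60,-2,100]
    - [0,0,0,0,-60,-1,100]
    - [0,0,0,0,-60,-1,100]
    - [0,0,0,0,-60,-1,100]
    - [0,0,0,0,-60,-1,100]
    - [0,0,0,0,-60,-1,100]
    - [0,0,0,0,-35,-1,100]
    - [0,0,0,0,-16,-1,100]
    - [0,0,0,0,0,0,100]
    - [0,0,0,0,0,0,100]

```text
time: 27.82
ee_pos: [0.4927, -0.2807, 0.2011]
tcp_rot: [116.2, 90.0, 116.3]
wrist_force: [0.3, 0.9, 0.3]
opening: 0.0857
```

```bash
python3 - <<'E'
from h import *
plan([.493,-.2815,.028],0)
E
```

```text
t 27.82 pos [ 492.7 -280.7  201.1] jaw 0.09 down [-0.  0. -1.] q [-29.7   6.8   8.7  91.9   0.   60.2] op 85.7 F [0.3 0.9 0.3]
 turn [ 0.09 -0.01 -0.03] about x rows: 0.00858309691028766
 shift [173.1  -0.8   0.3]
```

Emit:
carry_out:
  increments:
    - [0,0,0,20,-0.8,0.3,100]
    - [0,0,0,45,0,0,100]
    - [0,0,0,50,0,0,100]
    - [0,0,0,35,0,0,100]
    - [0,0,0,18,0,0,100]
    - [0,0,0,5,0,0,100]
    - [0,0,0,0,0,0,100]

```text
time: 28.7
ee_pos: [0.4935, -0.2827, 0.0294]
tcp_rot: [-28.6, 89.9, -28.6]
wrist_force: [-0.5, -0.4, 0.7]
opening: 0.0856
```

```bash
python3 - <<'E'
from h import *
plan([.493,-.2815,.028],0)
im=vision.camera("scene");crop(im,150,300,30,180,4,"pics/s15.png")
E
```

```text
t 28.70 pos [ 493.5 -282.7   29.4] jaw 0.06 down [ 0.001 -0.001 -1.   ] q [-29.8   8.4  -8.6  73.    0.   60.1] op 85.6 F [-0.5 -0.4  0.7]
 turn [0.06 0.07 0.04] about x rows: 0.00567789709360516
 shift [ 1.4  1.2 -0.5]
```

View pics/s15.png

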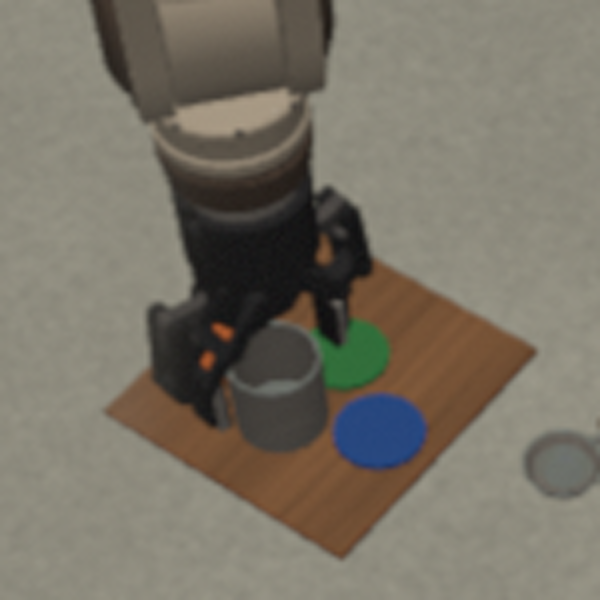

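Emit:
carry_out:
  increments:
    - [0,0,0,0,1.2,-0.5,70]
    - [0,0,0,0,0,0,30]
    - [0,0,0,0,0,0,30]
    - [0,0,0,0,0,0,30]
    - [0,0,0,0,0,0,30]
    - [0,0,0,0,0,0,30]
  squeeze: 30

```text
time: 29.5
ee_pos: [0.4928, -0.2817, 0.0294]
tcp_rot: [-25.1, 89.9, -25.1]
wrist_force: [-0.6, 0.8, 6.1]
opening: 0.0562
```

```bash
python3 - <<'E'
from h import *
plan()
im=vision.camera("scene");crop(im,150,300,30,180,4,"pics/s16.png")
E
```

```text
t 29.50 pos [ 492.8 -281.7   29.4] jaw 0.03 down [ 0.001 -0.001 -1.   ] q [-29.8   8.3  -8.7  72.9   0.   60.2] op 56.2 F [-0.6  0.8  6.1]
 turn [-0.    0.07  0.04] about x rows: 2.146709925439361e-06
```

View pics/s16.png

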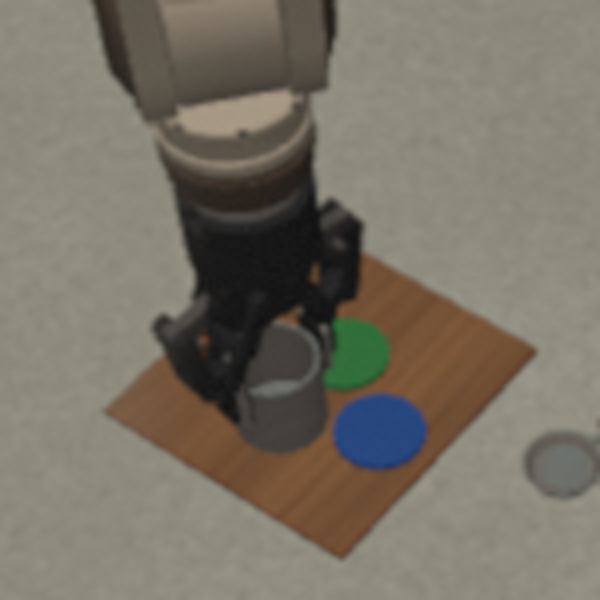

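Emit:
carry_out:
  increments:
    - [0,0,0,-10,0,0,30]
    - [0,0,0,-25,0,0,30]
    - [0,0,0,-35,0,0,30]
    - [0,0,0,-20,0,0,30]
    - [0,0,0,0,0,0,30]
    - [0,0,0,0,20,8,30]
    - [0,0,0,0,40,16,30]
    - [0,0,0,0,48,19,30]
    - [0,0,0,0,48,19,30]
    - [0,0,0,0,48,19,30]
    - [0,0,0,0,48,19,30]
    - [0,0,0,0,35,14,30]

```text
time: 31.05
ee_pos: [0.6062, 0.0077, 0.1168]
tcp_rot: [177.4, 89.9, 177.5]
wrist_force: [0.5, -0.4, -1.1]
opening: 0.0562
```

Emit:
carry_out:
  increments:
    - [0,0,0,0,16,5,30]
    - [0,0,0,0,0,0,30]
    - [0,0,0,0,0,0,30]

```text
time: 31.42
ee_pos: [0.6108, 0.0205, 0.118]
tcp_rot: [-152.2, 90.0, -152.2]
wrist_force: [-0.7, -0.1, -0.6]
opening: 0.0567
```

```bash
python3 - <<'E'
from h import *
plan([.6118,.022,.0474],0)
im=vision.camera("scene");crop(im,200,350,120,300,4,"pics/s17.png")
im=vision.camera("top");crop(im,220,340,130,250,5,"pics/t17.png")
E
```

```text
t 31.43 pos [610.8  20.5 118. ] jaw -0.02 down [-0.001 -0.    -1.   ] q [ 1.9 12.6  6.1 83.6 -0.  91.9] op 56.7 F [-0.7 -0.1 -0.6]
 turn [-0.02 -0.04  0.02] about x rows: 0.0015626103951208883
 shift [70.6  1.5  1. ]
```

View pics/s17.png

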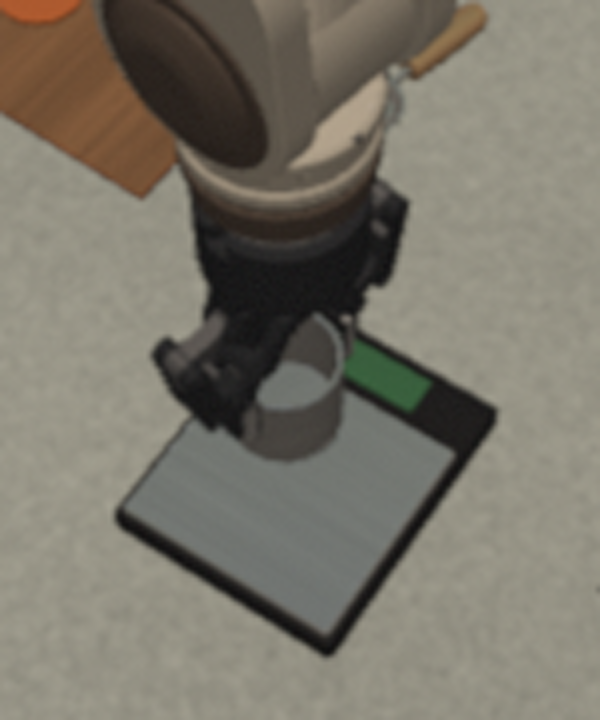

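View pics/t17.png

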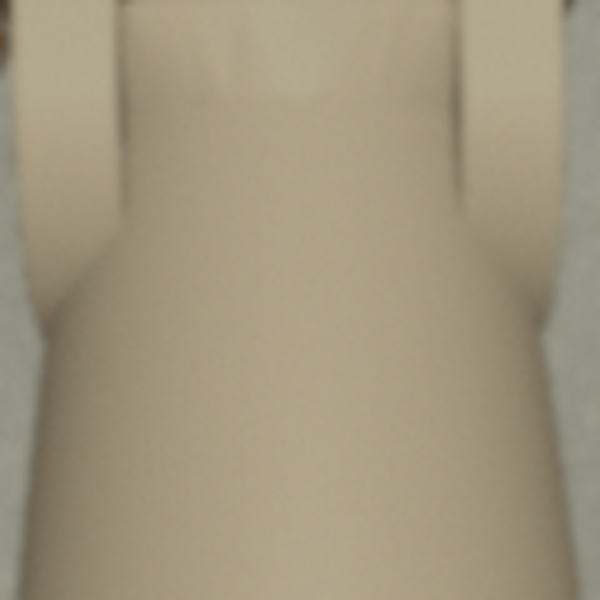

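Cup held and level, about 70 mm above the plate; the arm hides the top view. Descend.

Emit:
carry_out:
  increments:
    - [0,0,0,15,1.3,0.5,30]
    - [0,0,0,30,0,0,30]
    - [0,0,0,18,0,0,30]
    - [0,0,0,5,0,0,30]
    - [0,0,0,1.5,0,0,30]
    - [0,0,0,0.5,0,0,30]
    - [0,0,0,0,0,0,30]

```text
time: 32.4
ee_pos: [0.6121, 0.0229, 0.049]
tcp_rot: [1.7, 89.9, 1.8]
wrist_force: [0.1, 0.3, -1.8]
opening: 0.0564
```

Emit:
carry_out:
  increments:
    - [0,0,0,1,-0.5,-0.3,30]
    - [0,0,0,0.6,0,0,30]
    - [0,0,0,0,0,0,30]

```text
time: 32.78
ee_pos: [0.6116, 0.0224, 0.0475]
tcp_rot: [-0.2, 89.9, -0.2]
wrist_force: [-1.4, -0.3, 5.9]
opening: 0.0564
```

```bash
python3 - <<'E'
from h import *
plan()
im=vision.camera("scene");crop(im,200,350,160,300,5,"pics/s18.png")
E
```

```text
t 32.77 pos [611.6  22.4  47.5] jaw 0.04 down [ 0.001 -0.    -1.   ] q [ 2.1 13.7 -0.4 75.9 -0.  92.1] op 56.4 F [-1.4 -0.3  5.9]
 turn [-0.    0.05  0.  ] about x rows: 7.48026035664403e-09
```

View pics/s18.png

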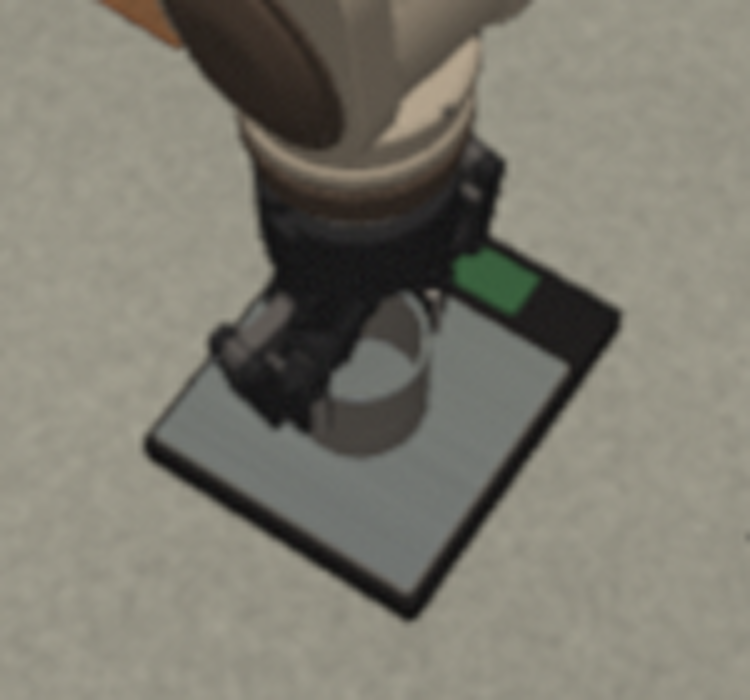

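Emit:
carry_out:
  increments:
    - [0,0,0,0,0,0,75]
    - [0,0,0,0,0,0,90]
    - [0,0,0,0,0,0,100]
    - [0,0,0,0,0,0,100]
    - [0,0,0,-20,0,0,100]
    - [0,0,0,-40,0,0,100]
    - [0,0,0,-50,0,0,100]
    - [0,0,0,-45,0,0,80]
    - [0,0,0,0,20,-10,80]
    - [0,0,0,0,45,-25,80]
    - [0,0,0,0,50,-28,80]
    - [0,0,0,0,50,-28,80]

```text
time: 34.33
ee_pos: [0.5187, 0.1888, 0.2006]
tcp_rot: [-167.8, 89.9, -167.8]
wrist_force: [-0.2, 0.8, -1.0]
opening: 0.068
```

```bash
python3 - <<'E'
from h import *
plan([.5026,.2194,.0828],0)
im=vision.camera("scene");cv2.imwrite("pics/s19.png",im[:,:,::-1]);crop(im,200,350,160,300,5,"pics/s19c.png")
im=vision.camera("top");cv2.imwrite("pics/t19.png",im[:,:,::-1]);crop(im,230,330,140,245,5,"pics/t19c.png")
E
```

```text
t 34.33 pos [518.7 188.8 200.6] jaw 0.02 down [-0.001 -0.    -1.   ] q [ 20.    4.8   6.4  91.7   0.  110. ] op 68.0 F [-0.2  0.8 -1. ]
 turn [ 0.02 -0.06  0.01] about x rows: 0.0017388940361114907
 shift [117.8  30.6 -16.1]
```

View pics/s19.png

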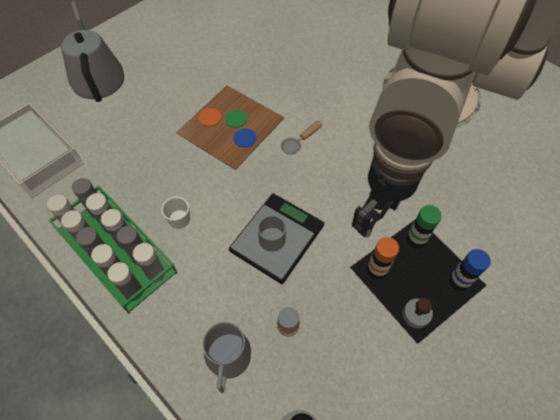

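View pics/s19c.png

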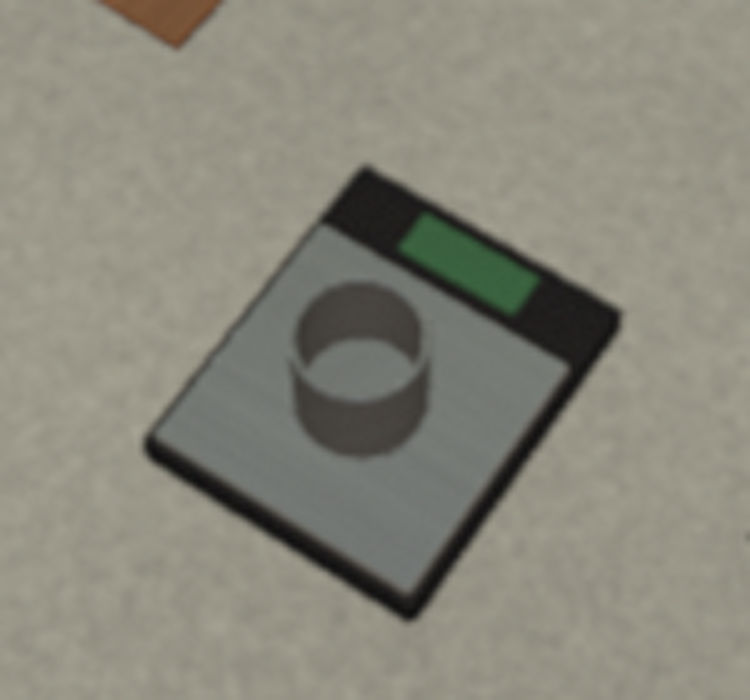

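View pics/t19.png

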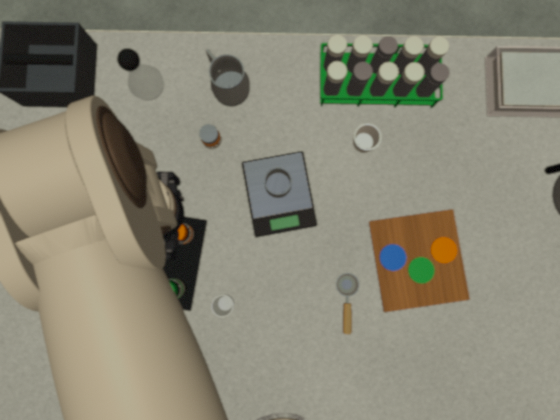

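```bash
python3 - <<'E'
from h import *
def T(p,u0,v0,s): return (np.atleast_2d(p)+.5)/s-.5+[u0,v0]
print("cup foot scene",ray("scene",T([(361,457)],200,160,5),.024)-[.0207,.0203,0])
t=cv2.imread("pics/t19.png")[:,:,::-1].copy();s=cv2.imread("pics/s19.png")[:,:,::-1].copy()
for n,im in(("top",t),("scene",s)):
    hsv=cv2.cvtColor(im,cv2.COLOR_RGB2HSV)
    x0,y0,x1,y1=(370,210,470,312) if n=="top" else (175,85,285,170)
    for c,lo,hi,sm in(("orange",4,14,190),("green",45,80,120),("blue",100,130,120)):
        m=cv2.inRange(hsv,(lo,sm,30),(hi,255,255));mm=m*0;mm[y0:y1,x0:x1]=m[y0:y1,x0:x1]
        k,l,st,ce=cv2.connectedComponentsWithStats(mm); i=1+np.argmax(st[1:,4]);cn=cv2.findContours((l==i).astype(np.uint8),cv2.RETR_EXTERNAL,cv2.CHAIN_APPROX_NONE)[0][0]
        e=cv2.fitEllipse(cn); print(n,c,st[i],ce[i],ray(n,ce[i],.010)[0],ray(n,e[0],.010)[0])
E
```

```text
cup foot scene [[0.6111 0.0206 0.024 ]]Traceback (most recent call last):
  File "<stdin>", line 11, in <module>
cv2.error: OpenCV(4.12.0) /io/opencv/modules/imgproc/src/shapedescr.cpp:361: error: (-201:Incorrect size of input array) There should be at least 5 points to fit the ellipse in function 'fitEllipseNoDirect'
```

View pics/t19c.png

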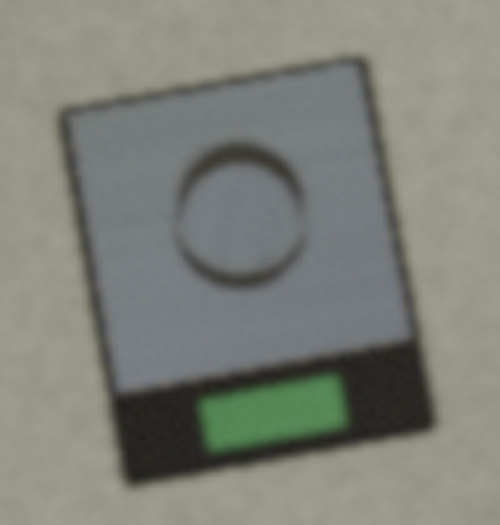

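```bash
python3 - <<'E'
from h import *
for n,o in(("top",(230,140)),("scene",(200,160))):
  for z in(.024,.027,.079): print(n,z,(proj(n,[.6113,.0215,z])-o)*5+2)
  a=np.linspace(0,2*np.pi,60);
  for r,z in((.029,.024),(.029,.079),(.026,.027)):
    c=(proj(n,np.c_[.6113+r*np.cos(a),.0215+r*np.sin(a),a*0+z])-o)*5+2; print(n,r,z,"u",c[:,0].min(),c[:,0].max(),"v",c[:,1].min(),c[:,1].max())
t=cv2.imread("pics/t19.png")[:,:,::-1].copy();s=cv2.imread("pics/s19.png")[:,:,::-1].copy()
cv2.imwrite("pics/big.png",cv2.resize(cv2.convertScaleAbs(t[160:210,250:305,::-1],alpha=1.5,beta=-30),None,fx=11,fy=11,interpolation=cv2.INTER_CUBIC))
for n,im in(("top",t),("scene",s)):
    hsv=cv2.cvtColor(im,cv2.COLOR_RGB2HSV)
    x0,y0,x1,y1=(370,210,470,312) if n=="top" else (175,85,285,170)
    print(hsv[250,444] if n=="top" else hsv[116,210])
    for c,lo,hi,sm in(("orange",0,16,170 if n=="scene" else 215),("green",45,80,120),("blue",100,130,120)):
        m=cv2.inRange(hsv,(lo,sm,30),(hi,255,255));mm=m*0;mm[y0:y1,x0:x1]=m[y0:y1,x0:x1]
        k,l,st,ce=cv2.connectedComponentsWithStats(mm)
        if k<2: continue
        i=1+np.argmax(st[1:,4]); print(n,c,st[i],ce[i],ray(n,ce[i],.010)[0])
E
```

```text
top 0.024 [[238.2405 225.8654]]
top 0.027 [[238.212  224.7671]]
top 0.079 [[237.6881 204.6109]]
top 0.029 0.024 u 171.47836946842187 304.9357690751334 v 160.07909366413156 292.0281826497522
top 0.029 0.079 u 167.00193379699454 308.3027961180015 v 135.0418836408046 274.60397532503475
top 0.026 0.027 u 178.17541466104 298.1892108735833 v 165.5915889318926 284.2436479994509
scene 0.024 [[363.4236 396.2891]]
scene 0.027 [[363.3233 393.1297]]
scene 0.079 [[361.4972 335.5863]]
scene 0.029 0.024 u 294.9423332886478 431.8775487402338 v 335.7140505899173 458.64031293393265
scene 0.029 0.079 u 289.5356488094684 433.4262191537753 v 272.91346233948525 400.19335173017606
scene 0.026 0.027 u 301.76852179726365 424.85753914014947 v 338.63858560422784 449.0508296688931
[ 17 255 184]
top orange [439 237   9   1   9] [443. 237.] [ 0.5042 -0.3415  0.01  ]
top green [408 257  26  26 529] [420.8318 269.6805] [ 0.4328 -0.2919  0.01  ]
top blue [380 245  26  25 496] [392.4778 257.0403] [ 0.4591 -0.2308  0.01  ]
[ 10 188 175]
scene orange [199 108  22  18 314] [209.5732 116.7229] [ 0.478  -0.3399  0.01  ]
scene green [226 110  21  17 273] [235.7582 118.1978] [ 0.4346 -0.2897  0.01  ]
scene blue [234 129  22  18 315] [244.3651 137.4635] [ 0.461  -0.2293  0.01  ]
```

View pics/big.png

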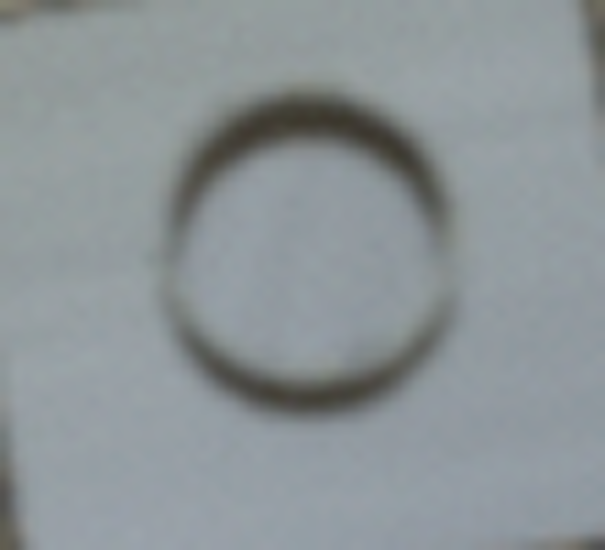

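```bash
python3 - <<'E'
from h import *
s=cv2.imread("pics/s19.png")[:,:,::-1].copy()
crop(s,355,495,195,335,5,"pics/s19m.png")
E
```

```text
(no output)
```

View pics/s19m.png

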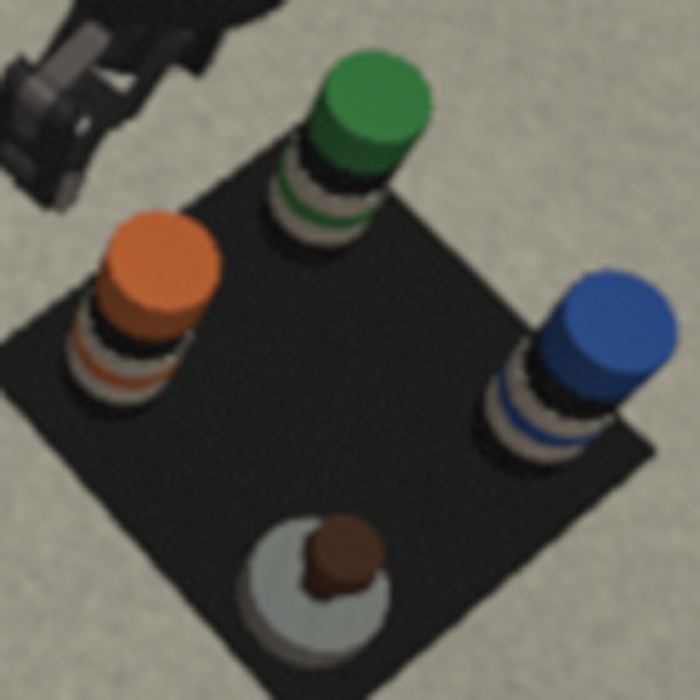

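```bash
python3 - <<'E'
from h import *
def T(p,u0,v0,s): return (np.atleast_2d(p)+.5)/s-.5+[u0,v0]
print(ray("scene",T([(164,262),(376,98),(620,323)],355,195,5),.121))
E
```

```text
[[0.5037 0.221  0.121 ]
 [0.3898 0.2354 0.121 ]
 [0.4043 0.3555 0.121 ]]
```

Emit:
carry_out:
  increments:
    - [0,0,0,0,31,-16,80]
    - [0,0,0,0,0,0,80]
    - [0,0,0,20,0,0,80]
    - [0,0,0,40,0,0,80]
    - [0,0,0,35,0,0,80]
    - [0,0,0,17,0,0,80]
    - [0,0,0,5,0,0,80]
    - [0,0,0,0,0,0,80]
  squeeze: 40

```text
time: 35.42
ee_pos: [0.5047, 0.2183, 0.0855]
tcp_rot: [20.7, 89.9, 20.7]
wrist_force: [-0.4, 0.3, 0.7]
opening: 0.0682
```

```bash
python3 - <<'E'
from h import *
plan([.5026,.2194,.0828],0)
im=vision.camera("scene");crop(im,355,495,175,335,4,"pics/s20.png")
E
```

```text
t 35.42 pos [504.7 218.3  85.5] jaw 0.02 down [ 0.001  0.    -1.   ] q [ 23.4   4.6  -6.5  78.9  -0.  113.4] op 68.2 F [-0.4  0.3  0.7]
 turn [ 0.02  0.05 -0.02] about x rows: 0.0022633268884197613
 shift [ 2.7  1.1 -2.1]
```

View pics/s20.png

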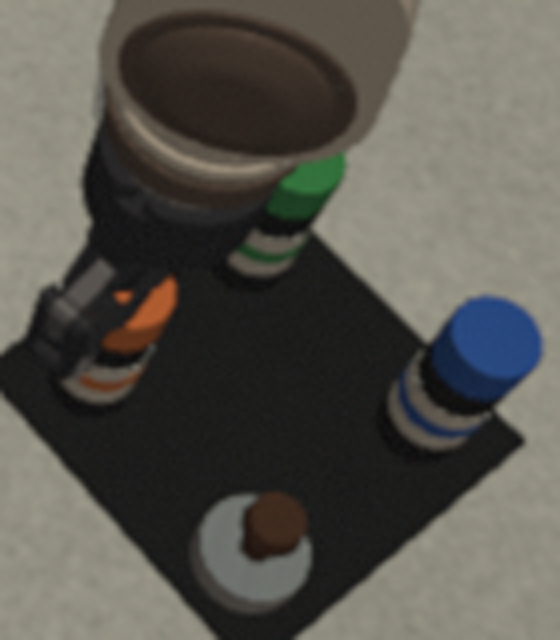

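Emit:
carry_out:
  increments:
    - [0,0,0,1,1,-2,40]
    - [0,0,0,0,0,0,0]
    - [0,0,0,0,0,0,0]
    - [0,0,0,0,0,0,0]
    - [0,0,0,0,0,0,0]

```text
time: 36.1
ee_pos: [0.5024, 0.2196, 0.0846]
tcp_rot: [37.4, 89.9, 37.4]
wrist_force: [-1.8, 0.5, 5.5]
opening: 0.0415
```

Emit:
carry_out:
  increments:
    - [0,0,0,-10,0,0,0]
    - [0,0,0,-25,0,0,0]
    - [0,0,0,-35,0,0,0]
    - [0,0,0,-30,0,0,0]
    - [0,0,0,-10,0,0,0]
    - [0,0,0,0,-20,-1,0]
    - [0,0,0,0,-45,-2,0]
    - [0,0,0,0,-55,-2.5,0]
    - [0,0,0,0,-55,-2.5,0]
    - [0,0,0,0,-55,-2.5,0]
    - [0,0,0,0,-55,-2.5,0]
    - [0,0,0,0,-55,-2.5,0]

```text
time: 37.6
ee_pos: [0.4855, -0.1231, 0.1922]
tcp_rot: [173.0, 89.9, 173.1]
wrist_force: [1.0, 0.2, -1.2]
opening: 0.0414
```

Emit:
carry_out:
  increments:
    - [0,0,0,0,-55,-2.5,0]
    - [0,0,0,0,-55,-2.5,0]
    - [0,0,0,0,-55,-2.5,0]
    - [0,0,0,0,-36,-1.5,0]
    - [0,0,0,0,-16,0,0]
    - [0,0,0,0,0,0,0]
    - [0,0,0,0,0,0,0]

```text
time: 38.48
ee_pos: [0.478, -0.3368, 0.1934]
tcp_rot: [126.6, 90.0, 126.7]
wrist_force: [-0.4, -0.3, -1.7]
opening: 0.0412
```

```bash
python3 - <<'E'
from h import *
plan([.4773,-.3415,.088],0)
im=vision.camera("scene");cv2.imwrite("pics/s21.png",im[:,:,::-1])
E
```

```text
t 38.48 pos [ 478.  -336.8  193.4] jaw 0.08 down [-0.     0.001 -1.   ] q [-35.2   9.2  10.5  91.4   0.   54.7] op 41.2 F [-0.4 -0.3 -1.7]
 turn [ 0.08 -0.03 -0.04] about x rows: 0.007131921244368306
 shift [105.4  -4.7  -0.7]
```

View pics/s21.png

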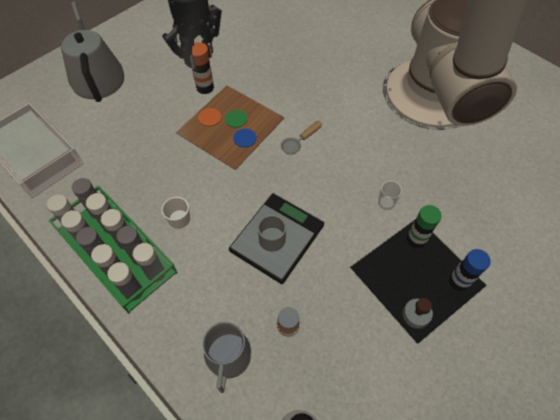

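Emit:
carry_out:
  increments:
    - [0,0,0,20,-4,-1,0]
    - [0,0,0,40,0,0,0]
    - [0,0,0,28,0,0,0]
    - [0,0,0,10,0,0,0]
    - [0,0,0,0,0,0,0]
    - [0,0,0,0,0,0,0]

```text
time: 39.28
ee_pos: [0.4778, -0.3419, 0.0973]
tcp_rot: [-34.8, 89.9, -34.7]
wrist_force: [0.5, 0.3, -1.9]
opening: 0.041
```

```bash
python3 - <<'E'
from h import *
plan([.4773,-.3415,.0886],0)
im=vision.camera("scene");crop(im,170,290,35,155,5,"pics/s22.png")
im=vision.camera("top");crop(im,375,475,220,310,6,"pics/t22.png")
E
```

```text
t 39.27 pos [ 477.8 -341.9   97.3] jaw 0.06 down [ 0.002 -0.001 -1.   ] q [-35.6   9.4   0.2  80.6   0.   54.4] op 41.0 F [ 0.5  0.3 -1.9]
 turn [0.06 0.1  0.07] about x rows: 0.005699984288064672
 shift [ 8.7  0.4 -0.5]
```

View pics/s22.png

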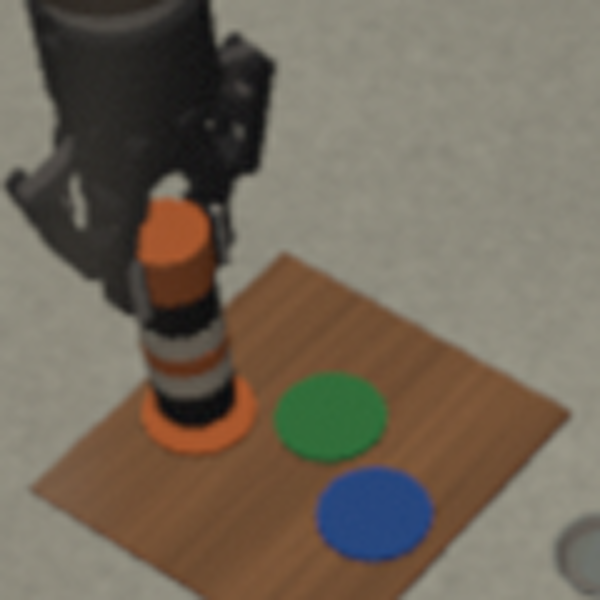

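View pics/t22.png

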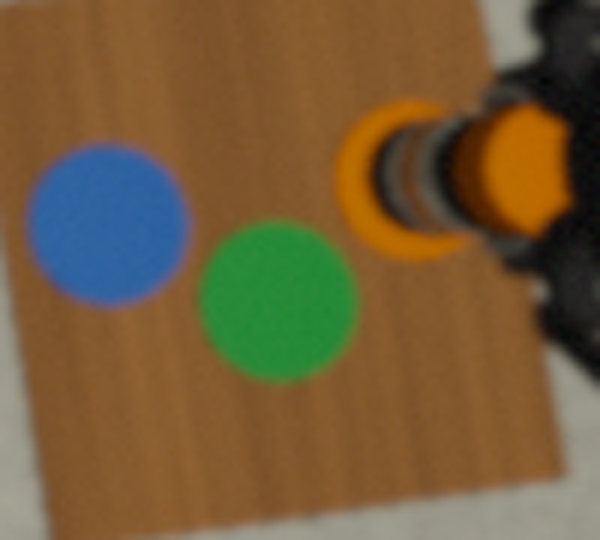

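Emit:
carry_out:
  increments:
    - [0,0,0,4,2.5,0.3,0]
    - [0,0,0,3,0,0,0]
    - [0,0,0,1,0,0,0]
    - [0,0,0,0.7,0,0,0]
    - [0,0,0,0,0,0,0]

```text
time: 40.0
ee_pos: [0.4775, -0.3394, 0.0886]
tcp_rot: [-40.2, 89.9, -40.1]
wrist_force: [-3.4, 2.9, 10.3]
opening: 0.0414
```

Emit:
carry_out:
  increments:
    - [0,0,0,0,0,0,40]
    - [0,0,0,0,0,0,60]
    - [0,0,0,0,0,0,80]
    - [0,0,0,0,0,0,80]
    - [0,0,0,-20,0,0,80]
    - [0,0,0,-40,0,0,80]
    - [0,0,0,-40,0,0,80]
    - [0,0,0,-15,0,0,80]
    - [0,0,0,0,30,-5,80]
    - [0,0,0,0,60,-10,80]
    - [0,0,0,0,60,-10,80]
    - [0,0,0,0,60,-10,80]

```text
time: 41.5
ee_pos: [0.4415, -0.1276, 0.201]
tcp_rot: [155.1, 89.9, 155.1]
wrist_force: [1.0, 0.4, -0.1]
opening: 0.0684
```

```bash
python3 - <<'E'
from h import *
plan([.3852,.2370,.0843],0)
im=vision.camera("scene");crop(im,170,290,35,155,5,"pics/s23.png")
im=vision.camera("top");crop(im,375,475,220,310,6,"pics/t23.png")
E
```

```text
t 41.50 pos [ 441.5 -127.6  201. ] jaw 0.00 down [-0.001  0.    -1.   ] q [-16.1  -7.8  -5.8  92.    0.   73.9] op 68.4 F [ 1.   0.4 -0.1]
 turn [ 0.   -0.05 -0.02] about x rows: 0.00023530071274129648
 shift [116.7 364.6 -56.3]
```

View pics/s23.png

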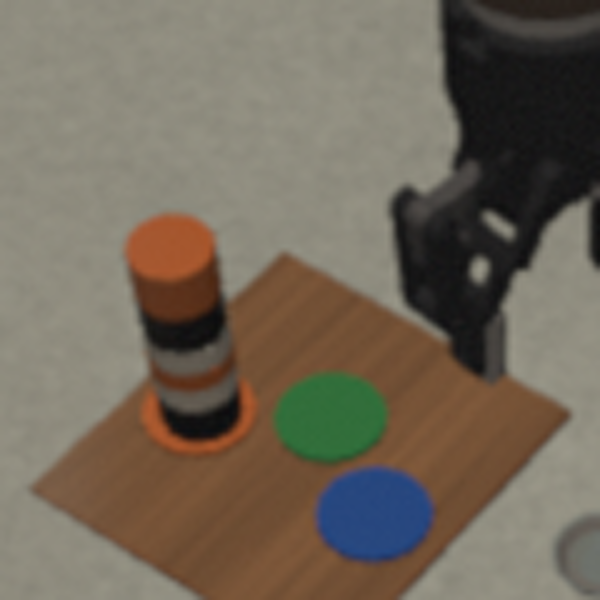

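View pics/t23.png

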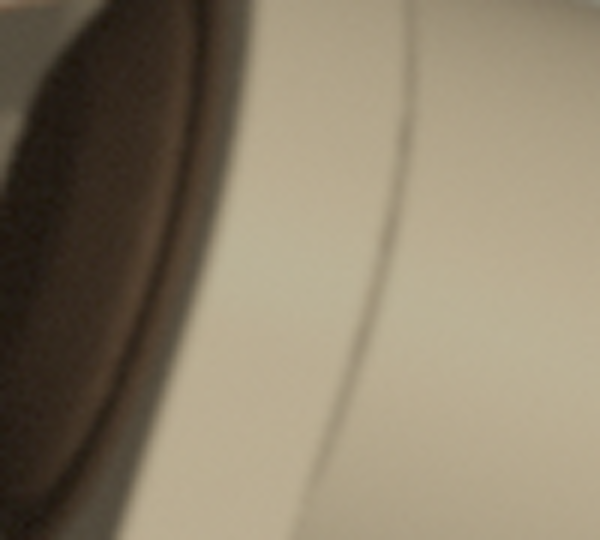

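Emit:
carry_out:
  increments:
    - [0,0,0,0,30,-5,80]
    - [0,0,0,0,60,-9,80]
    - [0,0,0,0,60,-9,80]
    - [0,0,0,0,60,-9,80]
    - [0,0,0,0,60,-9,80]
    - [0,0,0,0,50,-8,80]
    - [0,0,0,0,30,-5,80]
    - [0,0,0,0,14,-2,80]
    - [0,0,0,0,0,0,80]
    - [0,0,0,0,0,0,80]

```text
time: 42.85
ee_pos: [0.3864, 0.2338, 0.2018]
tcp_rot: [-110.7, 90.0, -110.7]
wrist_force: [0.3, 0.6, 0.1]
opening: 0.0683
```

```bash
python3 - <<'E'
from h import *
plan([.3852,.2370,.0843],0)
E
```

```text
t 42.85 pos [386.4 233.8 201.8] jaw -0.02 down [-0. -0. -1.] q [ 31.2  -8.9  -6.7  92.2  -0.  121.2] op 68.3 F [0.3 0.6 0.1]
 turn [-0.02 -0.01  0.02] about x rows: 0.002059719342457122
 shift [117.5   3.2  -1.2]
```

Emit:
carry_out:
  increments:
    - [0,0,0,20,3,-2,80]
    - [0,0,0,40,0,0,80]
    - [0,0,0,35,0,0,80]
    - [0,0,0,17,0,0,80]
    - [0,0,0,4,0,0,80]
    - [0,0,0,0,0,0,80]

```text
time: 43.6
ee_pos: [0.3846, 0.2378, 0.087]
tcp_rot: [30.1, 89.9, 30.1]
wrist_force: [-0.4, -0.9, 0.2]
opening: 0.0679
```

```bash
python3 - <<'E'
from h import *
plan([.3852,.2370,.0843],0)
im=vision.camera("scene");crop(im,355,495,175,335,4,"pics/s24.png")
E
```

```text
t 43.60 pos [384.6 237.8  87. ] jaw 0.01 down [ 0.001  0.001 -1.   ] q [ 31.7  -8.9 -19.4  79.5  -0.  121.7] op 67.9 F [-0.4 -0.9  0.2]
 turn [ 0.01  0.06 -0.04] about x rows: 0.0012226130339298407
 shift [ 2.7 -0.8  0.6]
```

View pics/s24.png

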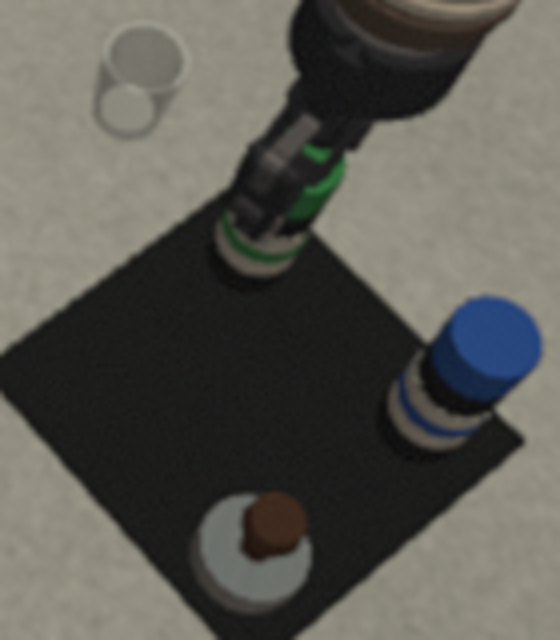

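Emit:
carry_out:
  increments:
    - [0,0,0,1,-0.5,0.6,40]
    - [0,0,0,0,0,0,0]
    - [0,0,0,0,0,0,0]
    - [0,0,0,0,0,0,0]
    - [0,0,0,0,0,0,0]

```text
time: 44.28
ee_pos: [0.3852, 0.2375, 0.0858]
tcp_rot: [25.1, 89.9, 25.1]
wrist_force: [1.2, -0.5, 6.3]
opening: 0.0413
```

Emit:
carry_out:
  increments:
    - [0,0,0,-10,0,0,0]
    - [0,0,0,-25,0,0,0]
    - [0,0,0,-35,0,0,0]
    - [0,0,0,-30,0,0,0]
    - [0,0,0,-10,0,0,0]
    - [0,0,0,0,-20,2,0]
    - [0,0,0,0,-45,4,0]
    - [0,0,0,0,-55,5,0]
    - [0,0,0,0,-55,5,0]
    - [0,0,0,0,-55,5,0]
    - [0,0,0,0,-55,5,0]
    - [0,0,0,0,-55,5,0]

```text
time: 45.78
ee_pos: [0.4154, -0.1045, 0.1942]
tcp_rot: [154.2, 89.9, 154.3]
wrist_force: [1.1, 0.8, -2.0]
opening: 0.0411
```

Emit:
carry_out:
  increments:
    - [0,0,0,0,-55,5,0]
    - [0,0,0,0,-55,5,0]
    - [0,0,0,0,-35,4,0]
    - [0,0,0,0,-26,2,0]
    - [0,0,0,0,-14,0,0]
    - [0,0,0,0,0,0,0]
    - [0,0,0,0,0,0,0]

```text
time: 46.65
ee_pos: [0.4319, -0.2869, 0.1949]
tcp_rot: [120.0, 90.0, 120.1]
wrist_force: [0.0, 0.5, -1.4]
opening: 0.0408
```

```bash
python3 - <<'E'
from h import *
plan([.4337,-.2908,.098],0)
im=vision.camera("scene");cv2.imwrite("pics/s25.png",im[:,:,::-1])
E
```

```text
t 46.65 pos [ 431.9 -286.9  194.9] jaw 0.07 down [-0.  0. -1.] q [-33.6   0.1   1.   90.9   0.   56.3] op 40.8 F [ 0.   0.5 -1.4]
 turn [ 0.07 -0.01 -0.02] about x rows: 0.006491439081212234
 shift [96.9 -3.9  1.8]
```

View pics/s25.png

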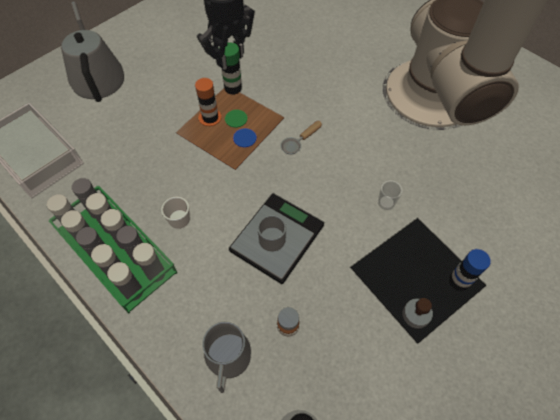

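Emit:
carry_out:
  increments:
    - [0,0,0,20,-1.5,1,0]
    - [0,0,0,40,0,0,0]
    - [0,0,0,27,0,0,0]
    - [0,0,0,10,0,0,0]
    - [0,0,0,0,0,0,0]
    - [0,0,0,0,0,0,0]

```text
time: 47.45
ee_pos: [0.4336, -0.2894, 0.0995]
tcp_rot: [-32.5, 89.9, -32.4]
wrist_force: [0.6, 0.5, -1.2]
opening: 0.0411
```

```bash
python3 - <<'E'
from h import *
plan([.4337,-.2890,.0898],0)
im=vision.camera("scene");crop(im,170,290,35,155,5,"pics/s26.png")
im=vision.camera("top");crop(im,375,475,220,310,6,"pics/t26.png")
E
```

```text
t 47.45 pos [ 433.6 -289.4   99.5] jaw 0.05 down [ 0.002 -0.001 -1.   ] q [-33.7   0.4  -9.2  80.2   0.   56.2] op 41.1 F [ 0.6  0.5 -1.2]
 turn [0.05 0.1  0.06] about x rows: 0.004946958939567867
 shift [9.7 0.4 0.1]
```

View pics/s26.png

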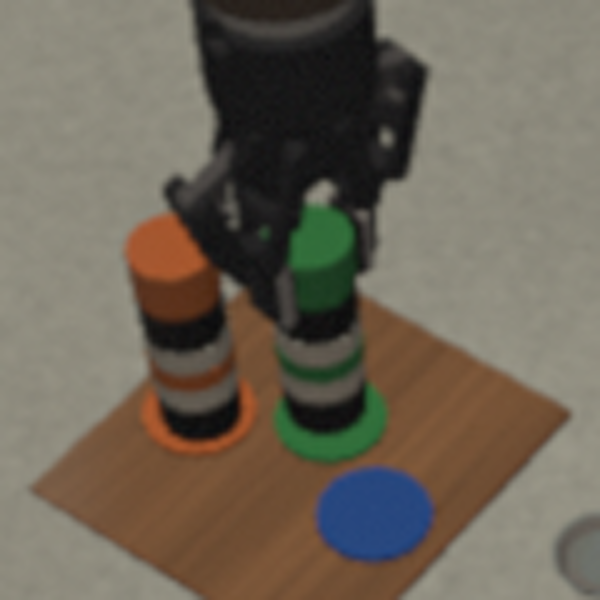

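View pics/t26.png

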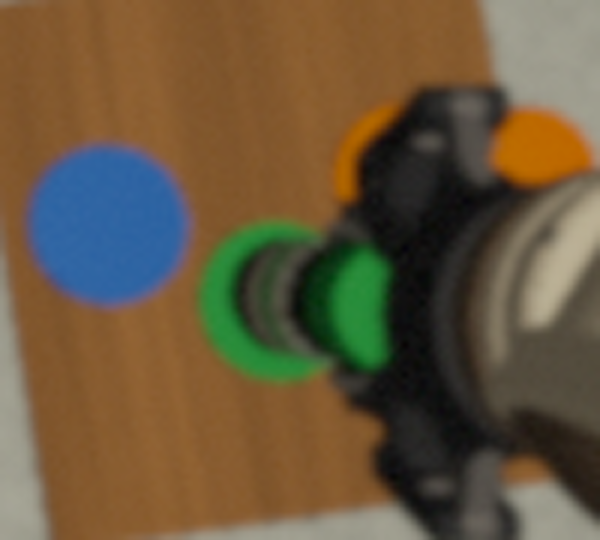

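Emit:
carry_out:
  increments:
    - [0,0,0,4,2.5,0.3,0]
    - [0,0,0,4,0,0,0]
    - [0,0,0,1,0,0,0]
    - [0,0,0,0.7,0,0,0]
    - [0,0,0,0,0,0,0]

```text
time: 48.18
ee_pos: [0.4336, -0.287, 0.0898]
tcp_rot: [-38.6, 89.9, -38.6]
wrist_force: [-2.5, 2.1, 10.4]
opening: 0.0411
```

Emit:
carry_out:
  increments:
    - [0,0,0,0,0,0,40]
    - [0,0,0,0,0,0,60]
    - [0,0,0,0,0,0,75]
    - [0,0,0,0,0,0,75]
    - [0,0,0,-20,0,0,75]
    - [0,0,0,-40,0,0,75]
    - [0,0,0,-40,0,0,80]
    - [0,0,0,-15,0,0,80]
    - [0,0,0,0,30,-1,80]
    - [0,0,0,0,60,-3,80]
    - [0,0,0,0,60,-3,80]
    - [0,0,0,0,60,-3,80]

```text
time: 49.68
ee_pos: [0.4226, -0.0751, 0.2024]
tcp_rot: [164.3, 90.0, 164.3]
wrist_force: [0.5, -0.2, 0.1]
opening: 0.0683
```

```bash
python3 - <<'E'
from h import *
plan([.4017,.3560,.0845],0)
im=vision.camera("scene");crop(im,170,290,35,155,5,"pics/s27.png")
E
```

```text
t 49.67 pos [422.6 -75.1 202.4] jaw -0.00 down [-0.001  0.    -1.   ] q [-10.1 -11.9  -9.2  92.8   0.   79.9] op 68.3 F [ 0.5 -0.2  0.1]
 turn [-0.   -0.04 -0.01] about x rows: 0.0003642605068000484
 shift [117.9 431.1 -20.9]
```

View pics/s27.png

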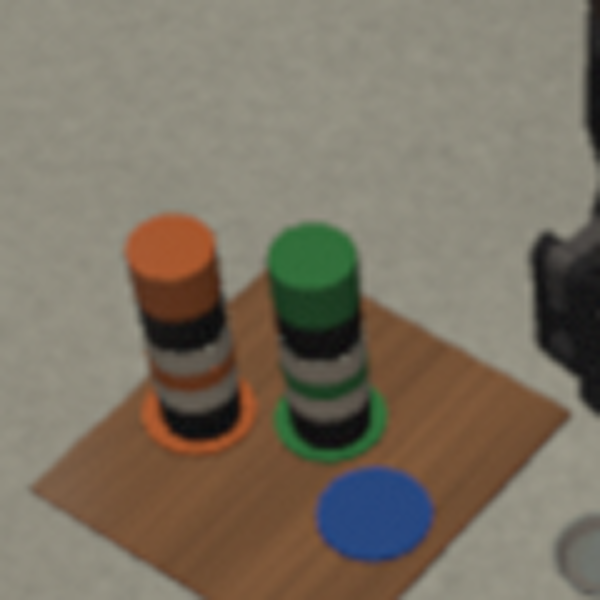

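Emit:
carry_out:
  increments:
    - [0,0,0,0,30,-1.5,80]
    - [0,0,0,0,60,-3,80]
    - [0,0,0,0,60,-3,80]
    - [0,0,0,0,60,-3,80]
    - [0,0,0,0,60,-3,80]
    - [0,0,0,0,60,-3,80]
    - [0,0,0,0,50,-2.5,80]
    - [0,0,0,0,33,-1.5,80]
    - [0,0,0,0,18,-1,80]
    - [0,0,0,0,0,0,80]
    - [0,0,0,0,0,0,80]

```text
time: 51.1
ee_pos: [0.4015, 0.3533, 0.2033]
tcp_rot: [-109.8, 90.0, -109.8]
wrist_force: [0.0, -1.2, 1.4]
opening: 0.0684
```

```bash
python3 - <<'E'
from h import *
plan([.4017,.3560,.0845],0)
E
```

```text
t 51.10 pos [401.5 353.3 203.3] jaw -0.00 down [-0. -0. -1.] q [ 41.3   2.4   4.3  91.9  -0.  131.4] op 68.4 F [ 0.  -1.2  1.4]
 turn [-0.   -0.01  0.02] about x rows: 0.00029305665930873053
 shift [118.8   2.7   0.2]
```

Emit:
carry_out:
  increments:
    - [0,0,0,20,2.2,-0.6,80]
    - [0,0,0,40,0,0,80]
    - [0,0,0,35,0,0,80]
    - [0,0,0,18,0,0,80]
    - [0,0,0,4,0,0,80]
    - [0,0,0,0,0,0,80]

```text
time: 51.85
ee_pos: [0.4013, 0.3565, 0.0874]
tcp_rot: [40.9, 89.9, 40.9]
wrist_force: [0.5, 0.7, 0.3]
opening: 0.0685
```

```bash
python3 - <<'E'
from h import *
plan([.4017,.3560,.0845],0)
im=vision.camera("scene");crop(im,355,515,175,335,4,"pics/s28.png")
E
```

```text
t 51.85 pos [401.3 356.5  87.4] jaw 0.01 down [ 0.001  0.001 -1.   ] q [ 41.6   2.7  -8.2  79.   -0.  131.6] op 68.5 F [0.5 0.7 0.3]
 turn [ 0.01  0.06 -0.05] about x rows: 0.0013535330919320055
 shift [ 2.9 -0.5  0.4]
```

View pics/s28.png

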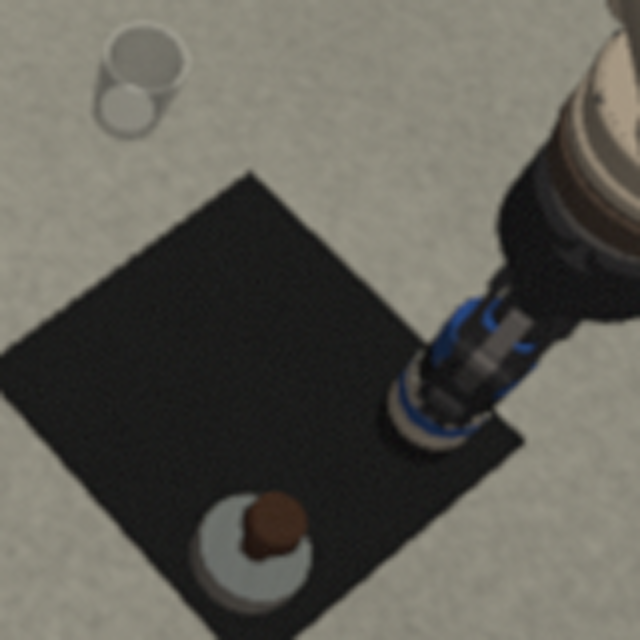

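Emit:
carry_out:
  increments:
    - [0,0,0,1,-0.5,0.4,40]
    - [0,0,0,0,0,0,0]
    - [0,0,0,0,0,0,0]
    - [0,0,0,0,0,0,0]
    - [0,0,0,0,0,0,0]

```text
time: 52.52
ee_pos: [0.4015, 0.3562, 0.0862]
tcp_rot: [37.7, 89.9, 37.7]
wrist_force: [-0.6, 0.0, 6.4]
opening: 0.0414
```

Emit:
carry_out:
  increments:
    - [0,0,0,-10,0,0,0]
    - [0,0,0,-25,0,0,0]
    - [0,0,0,-35,0,0,0]
    - [0,0,0,-30,0,0,0]
    - [0,0,0,-10,0,0,0]
    - [0,0,0,0,-20,2,0]
    - [0,0,0,0,-45,4.5,0]
    - [0,0,0,0,-55,5.5,0]
    - [0,0,0,0,-55,5.5,0]
    - [0,0,0,0,-55,5.5,0]
    - [0,0,0,0,-55,5.5,0]
    - [0,0,0,0,-55,5.5,0]

```text
time: 54.02
ee_pos: [0.4342, 0.0135, 0.1939]
tcp_rot: [-171.2, 89.9, -171.1]
wrist_force: [0.6, 0.1, -0.7]
opening: 0.0411
```

Emit:
carry_out:
  increments:
    - [0,0,0,0,-55,5.5,0]
    - [0,0,0,0,-55,5.5,0]
    - [0,0,0,0,-55,5.5,0]
    - [0,0,0,0,-43,4,0]
    - [0,0,0,0,-26,2.5,0]
    - [0,0,0,0,-12,1,0]
    - [0,0,0,0,0,0,0]
    - [0,0,0,0,0,0,0]

```text
time: 55.02
ee_pos: [0.4593, -0.2292, 0.1951]
tcp_rot: [132.1, 90.0, 132.2]
wrist_force: [-0.4, 0.4, -0.7]
opening: 0.041
```

```bash
python3 - <<'E'
from h import *
plan([.460,-.2275,.098],0)
im=vision.camera("scene");crop(im,150,300,0,155,4,"pics/s29.png")
E
```

```text
t 55.02 pos [ 459.3 -229.2  195.1] jaw 0.08 down [-0.  0. -1.] q [-26.5  -0.6   0.3  90.9   0.   63.4] op 41.0 F [-0.4  0.4 -0.7]
 turn [ 0.08 -0.02 -0.02] about x rows: 0.007282315430566472
 shift [97.1  1.7  0.7]
```

View pics/s29.png

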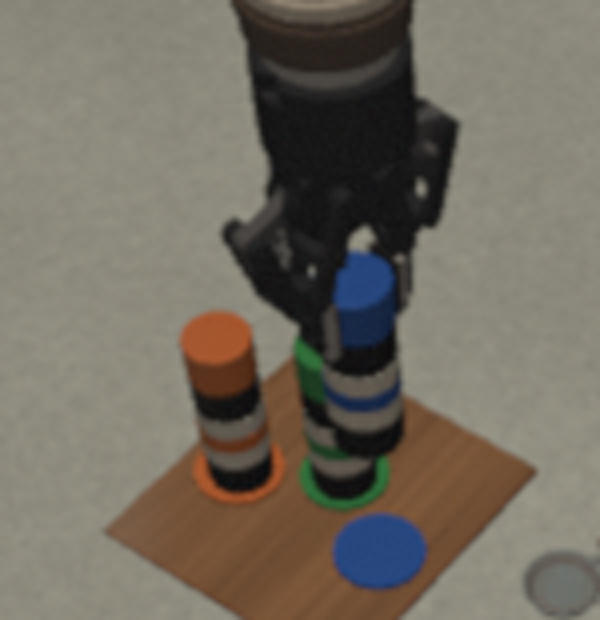

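Emit:
carry_out:
  increments:
    - [0,0,0,20,2.5,-0.3,0]
    - [0,0,0,40,0,0,0]
    - [0,0,0,27,0,0,0]
    - [0,0,0,10,0,0,0]
    - [0,0,0,0,0,0,0]
    - [0,0,0,0,0,0,0]

```text
time: 55.82
ee_pos: [0.4599, -0.2276, 0.0997]
tcp_rot: [-25.7, 89.9, -25.6]
wrist_force: [-0.0, -1.1, -0.8]
opening: 0.0409
```

```bash
python3 - <<'E'
from h import *
plan([.460,-.2275,.0902],0)
im=vision.camera("scene");crop(im,170,290,35,155,5,"pics/s30.png")
im=vision.camera("top");crop(im,375,475,220,310,6,"pics/t30.png")
E
```

```text
t 55.83 pos [ 459.9 -227.6   99.7] jaw 0.05 down [ 0.002 -0.001 -1.   ] q [-26.3  -0.7 -10.3  80.3   0.   63.6] op 40.9 F [-0.  -1.1 -0.8]
 turn [0.05 0.1  0.05] about x rows: 0.005015275977754429
 shift [9.5 0.1 0.1]
```

View pics/s30.png

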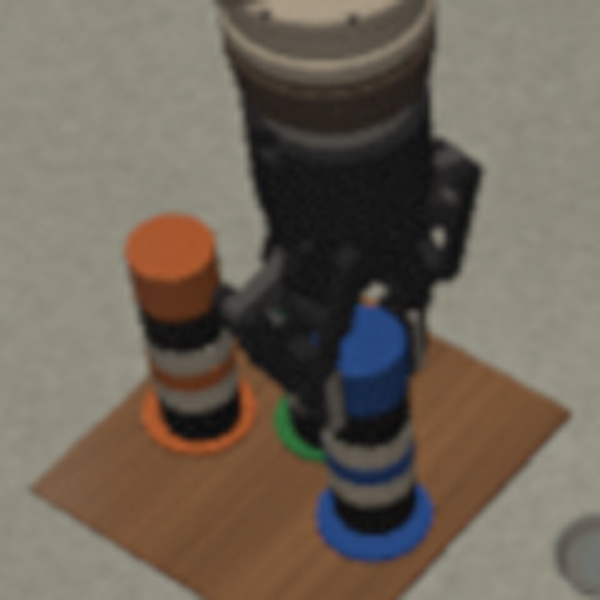

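View pics/t30.png

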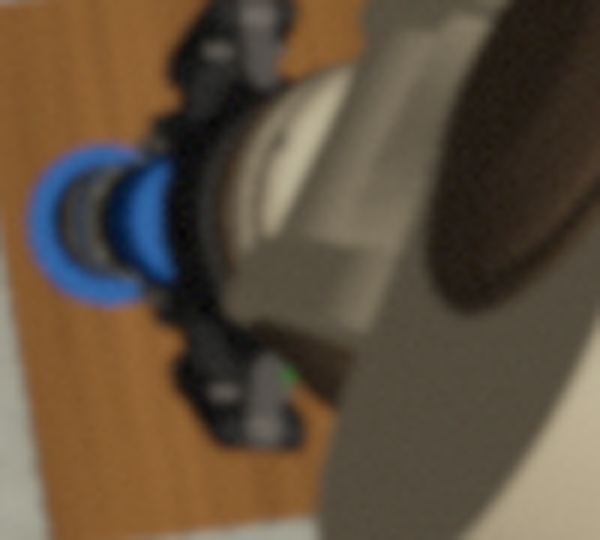

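Emit:
carry_out:
  increments:
    - [0,0,0,4,0.7,0,0]
    - [0,0,0,4,0,0,0]
    - [0,0,0,1,0,0,0]
    - [0,0,0,0.7,0,0,0]
    - [0,0,0,0,0,0,0]

```text
time: 56.55
ee_pos: [0.4594, -0.2271, 0.0902]
tcp_rot: [-35.7, 89.9, -35.7]
wrist_force: [-4.2, 1.5, 12.7]
opening: 0.0409
```

Emit:
carry_out:
  increments:
    - [0,0,0,0,0,0,40]
    - [0,0,0,0,0,0,60]
    - [0,0,0,0,0,0,75]
    - [0,0,0,0,0,0,75]
    - [0,0,0,-20,0,0,75]
    - [0,0,0,-40,0,0,75]
    - [0,0,0,-40,0,0,80]
    - [0,0,0,-15,0,0,80]
    - [0,0,0,0,30,-10,80]
    - [0,0,0,0,60,-15,80]
    - [0,0,0,0,60,-15,80]
    - [0,0,0,0,60,-15,80]

```text
time: 58.05
ee_pos: [0.4032, -0.0154, 0.2027]
tcp_rot: [168.2, 90.0, 168.2]
wrist_force: [0.4, 0.7, 0.4]
opening: 0.0682
```

Emit:
carry_out:
  increments:
    - [0,0,0,0,60,-10,80]
    - [0,0,0,0,60,0,80]
    - [0,0,0,0,60,0,80]
    - [0,0,0,0,30,0,80]
    - [0,0,0,0,0,0,80]
    - [0,0,0,0,0,0,80]

```text
time: 58.8
ee_pos: [0.3938, 0.1927, 0.203]
tcp_rot: [-145.4, 89.9, -145.4]
wrist_force: [-0.2, -0.6, 0.4]
opening: 0.0679
```

```bash
python3 - <<'E'
from h import *
plan()
im=vision.camera("scene");cv2.imwrite("pics/s31.png",im[:,:,::-1]);crop(im,170,290,65,175,5,"pics/s31c.png")
im=vision.camera("top");cv2.imwrite("pics/t31.png",im[:,:,::-1]);crop(im,375,485,220,310,6,"pics/t31c.png")
E
```

```text
t 58.80 pos [393.8 192.7 203. ] jaw 0.05 down [-0.001 -0.001 -1.   ] q [ 26.1 -10.7  -8.1  92.7  -0.  116. ] op 67.9 F [-0.2 -0.6  0.4]
 turn [ 0.   -0.05  0.04] about x rows: 1.5186984346572844e-06
```

View pics/s31.png

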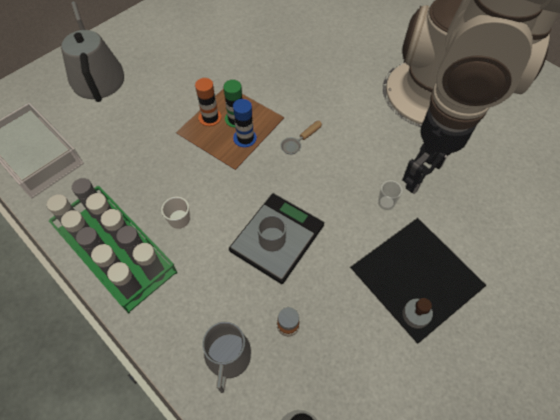

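View pics/s31c.png

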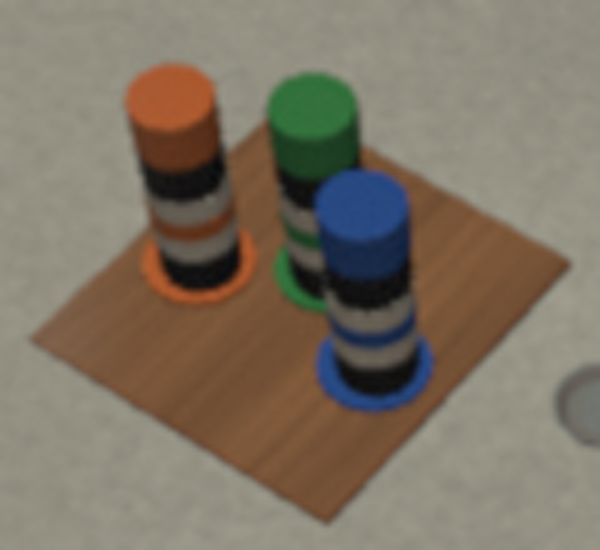

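View pics/t31c.png

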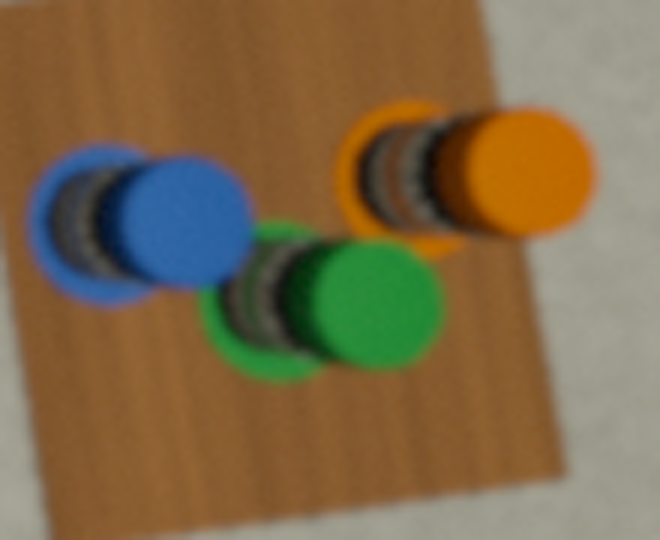

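```bash
python3 - <<'E'
from h import *
t0=np.load("top0.npy")[:,:,::-1];t1=cv2.imread("pics/t31.png")
s0=np.load("scene0.npy")[:,:,::-1];s1=cv2.imread("pics/s31.png")
def z(im,u,v,w,h,s): return cv2.resize(cv2.convertScaleAbs(im[v:v+h,u:u+w],alpha=1.6,beta=10),None,fx=s,fy=s,interpolation=cv2.INTER_LINEAR)
a=np.hstack([z(t0,376,238,40,36,9),z(t1,376,238,40,36,9)]);b=np.hstack([z(s0,228,118,40,32,9),z(s1,228,118,40,32,9)])
cv2.imwrite("pics/cmp.png",np.vstack([a,b[:276]]))
print(t0[257,378:402].tolist());print(t1[257,378:402].tolist())
E
```

```text
[[63, 85, 121], [98, 83, 100], [137, 91, 74], [154, 96, 52], [152, 93, 43], [127, 76, 36], [83, 53, 32], [49, 45, 45], [51, 55, 58], [61, 57, 59], [67, 60, 56], [66, 64, 64], [54, 60, 62], [40, 44, 46], [29, 25, 23], [45, 23, 9], [58, 30, 9], [72, 38, 12], [101, 56, 18], [135, 79, 36], [155, 94, 44], [162, 99, 47], [162, 100, 47], [162, 100, 47]]
[[65, 86, 123], [101, 86, 104], [133, 90, 75], [139, 86, 49], [113, 67, 33], [69, 45, 32], [49, 46, 46], [56, 56, 56], [64, 58, 55], [70, 68, 66], [72, 77, 78], [58, 65, 68], [38, 41, 43], [32, 22, 14], [50, 26, 8], [61, 29, 7], [85, 44, 14], [120, 69, 28], [149, 89, 41], [160, 97, 44], [164, 103, 48], [165, 103, 49], [164, 102, 48], [164, 102, 46]]
```

View pics/cmp.png

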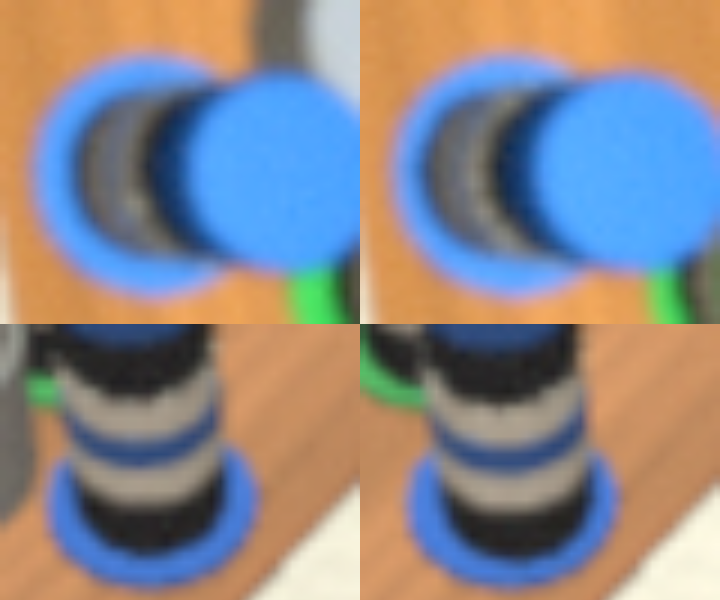

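```bash
python3 - <<'E'
from h import *
t0=np.load("top0.npy")[:,:,::-1];t1=cv2.imread("pics/t31.png")
s0=np.load("scene0.npy")[:,:,::-1];s1=cv2.imread("pics/s31.png");s2=cv2.imread("pics/s25.png")
def z(im,u,v,w,h,s): return cv2.resize(cv2.convertScaleAbs(im[v:v+h,u:u+w],alpha=1.6,beta=10),None,fx=s,fy=s,interpolation=cv2.INTER_LINEAR)
a=np.hstack([z(t1,404,250,40,36,9),z(t1,428,230,40,36,9)]);b=np.hstack([z(s1,218,98,40,32,9),z(s1,190,98,40,32,9)])
cv2.imwrite("pics/cmp2.png",np.vstack([a,b[:276]]))
E
```

```text
(no output)
```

View pics/cmp2.png

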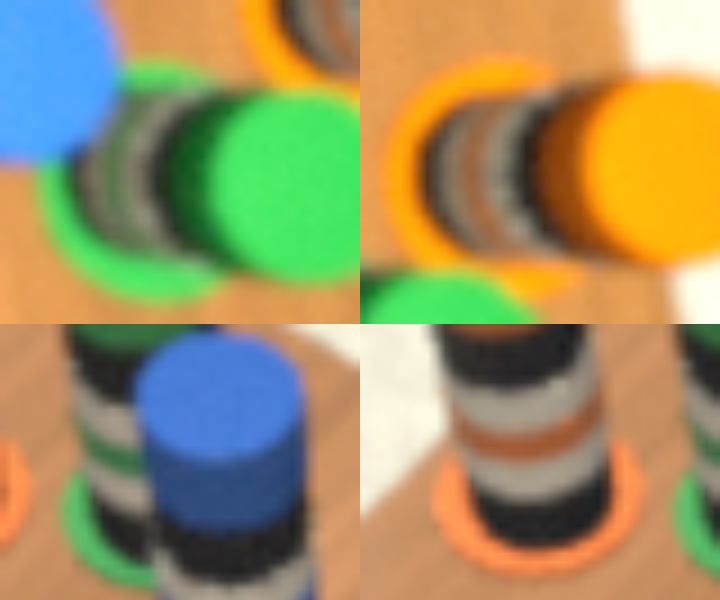

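```bash
python3 - <<'E'
from workcell import job_done
print(job_done())
E
```

```text
the job is handed in; nothing more can be done
None
```

I moved the three tubes to the mat one at a time, blue, then green, then orange, leaving the cup in place. I then stood the cup on the scale's plate and put the tubes back in the order orange, green, blue. I handed the job in at about 59 s of the 144 s allowed; no verdict was reported.

**Tubes:** The last pictures show all three upright, each on the coaster of its own colour. Measured at the foot, they look centred within about 2 mm, with green furthest out at roughly 2 mm.

**Cup:** It stands upright on the plate, about 2 mm from the middle.

**Tamper:** It still stands in its corner of the mat, and I never moved it.

**Checks that disagreed:**
- **Tube positions:** Compared with the start, the caps and the gripper's recorded positions sit about 2 to 5 mm further toward +y. The gaps between tube feet and coaster edges look nearly even, so I judged by the feet and did not move the tubes again.
- **Cup position:** The two cameras put its offset from the plate's middle on opposite sides in x, +2.5 mm and −1.3 mm. In y they gave −0.9 mm and −2.5 mm. The calibration is good to about 2 mm.

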